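# Present a bangle on its slab at the counter's edge

## Robot

A 6-joint arm with a two-finger parallel gripper is mounted at the origin on the work surface. World frame = base frame: x ahead of the robot, y to its left, z up, the work surface at z = 0. Lengths are in m, angles in degrees, forces in N, time in s.
With the tool pointing down it reaches from about 0.4 to 0.825 m from the base axis. Payload 7 kg.
Tool frame: the origin (TCP) lies between the finger pads; the fingertips stand 11 mm ahead of it and the grasp point (between the pads) lies 8 mm behind it (r.tcp_to_tips is the distance from the TCP to the fingertips, in m); x points along the fingers, y is the direction in which the jaws open and shut, and the axes are right-handed (so a half turn about x gives the same grasp; the last joint's range is limited). The gripper opens to 88 mm and grips with 3 to 60 N. Pads are 19 mm wide; open, the fingers measure 130 mm over their backs; the gripper's body (78 mm by 193 mm) begins 47 mm behind the grasp point.
Start: joints at [85.09, 20.546, 0.682, 0, -70.136, -16.507], TCP at [0.246, 0.628, 0.238] pointing down, gripper open.
Joint ranges: [-176.03, 176.03], [-82.01, 121.73], [-58.28, 71.71], [-173.87, 95.51], [-174.79, -0.11], [-173.66, 173.66]. Speed limits (degrees/s): [136.94, 136.94, 172.46, 180, 180, 180].

## Interface

Orientations are given as [roll, pitch, yaw] about the fixed x, y, z axes, in that order (R = Rz(yaw) Ry(pitch) Rx(roll)).
In Python, from plant import r gives the robot as it stands.
- The arm moves only by the tool arm_command, never from a script. Its argument "plan" is a list of rows, each an object of numbers: "dx", "dy", "dz": the shift along the tool's x, y, z each as a share of 0.02 m, from -1 to 1; "wx", "wy", "wz": the turn, a rotation vector about the tool's x, y, z each as a share of 0.08 rad, from -1 to 1. In form: [{"dx": .., "dy": .., "dz": .., "wx": .., "wy": .., "wz": ..}, ...]. A call has 1 to 20 rows; each row shifts and turns the pose as measured when the row begins, along the tool's axes as they then stand; what a row does not reach is not made up. A row lasts 1/12 s, in which the tool goes at most 41.7 mm and 7.16 degrees, less where a joint would pass 70% of its speed; a pose out of reach is approached as far as the arm can. A call with a number of a shift or a turn outside -1 to 1 is refused whole. A call with a gripper value outside its range is refused whole. "fingers" is the closure, from -1 (fully open) to 1 (shut), so that 0 is half open, set as the call begins (left out, the last holds). The fingers move at their own pace and stop on an object; "force" is the grip in N (left out, the last holds). Time passes only in rows, so rows that do not move let the fingers close. It gives the time, the measured TCP pose, the force and the opening at its end, in the units of the state.
- r.get_state(): the state, without advancing time (a new reading comes with each control period).
- r.capture(name): name is "side" or "top"; returns (picture, depth): 384x512x3 uint8, red, green, blue; 384x512 float32, m along the optical axis (not along the pixel's ray), 0 where there is no reading.
- r.camera_model(name): a dict with "vertical_fov" (degrees; the focal length in pixels is half the picture's height over the tangent of half this angle, whatever the lens; pixels are square), "cx", "cy" (the principal point, pixels), "R" (3x3) and "t" (3): a world point X has camera coordinates R X + t. Camera axes: x right, y down, z forward; pixel columns grow to the right and rows downward; lengths in m; the calibration is good to about 2 mm. A picture is of the moment at which its call begins. camera_model takes no time and is no camera call.
- r.close_job(): hands the job in, once; it reports no verdict.
Trained networks look in the newest picture that a camera, given by its name, has taken for a name from the list of things; names that differ only in an ending like _2 or _b are one class to them, and where a whole thing is asked for, a point or a joint stands for the part that bears it (a point fixed in the world has none). Each returns a list of dicts, best first, with "score" (0 to 1); they miss things now and then, are a little off and sometimes report something else, mostly with a low value. They report only what shows in the picture. A call takes as long as a camera call. They do not tell look-alikes from the thing itself.
- r.cut_out(camera, query): "mask" (384x512 bool, what is visible of it) and "bbox" ([left, top, width, height] in pixels, round what is visible of it).
- r.spot_point(camera, query): "centre" ([column, row] in pixels: a listed point, or the origin of a listed thing).
The state is a dict: "time_s": time; "joints": joint angles; "qd": joint speeds; "joint_torque": joint torques, N m; "tcp_pos": TCP position; "eef_rot": TCP orientation; "contact_force": force on the tool from outside, world axes, zero at the start; "moment": the same for the moment, N m; "gripper_width": finger opening in m.
Only numpy, scipy, OpenCV 4.12 (cv2) and the standard library are available. Lean on these libraries where they do the work, as an engineer would, in place of code of your own. Each camera call takes 0.05 s, during which the arm holds its last target.

## Task

A thin marble slab with a coiled gold bangle lying on it sits on the wooden step, and a bone bangle lies between it and the customer's edge (the far edge, away from the robot). With the fingertips, push the bone bangle sideways out of the slab's path, leaving it flat on the step; then slide the slab out over the customer's edge until 3 cm of it overhangs, square to the edge, with the gold bangle still lying on it, so that the customer can take the slab from beneath. Only push: do not grip, lift or tip anything, leave the other things alone, and finish clear of everything.

Things in the scene. Friction and masses are not known exactly. Their poses are not given: they have to be found in the camera images.
- step_edge (a point): Middle of the customer's edge (the far, +x edge) of the step's top. The step is a fixed dark wooden block 300 mm deep (x) by 460 mm wide (y) by 50 mm high; its flat top is 50 mm above the counter. Axes of this point: x points out over the edge, square to it, away from the step; y runs along the edge; z up. The step top thus spans x from -300 to 0 mm and y from -230 to 230 mm in this frame.
- slab: Loose white marble slab, 95 mm (its x) by 130 mm (its y) by 8 mm thick, about 0.25 kg, lying flat on the step 90 to 100 mm short of the customer's edge and turned up to 0.12 rad out of square with it. Origin: centre of its underside; its x axis points towards the customer's edge, z up.
- slab_front (a point): Middle of the slab's front face (47.5 mm ahead of the slab's origin along its x, half-way up its thickness). Its distance past step_edge along step_edge's x is the overhang.
- gold_bangle: Loose coiled gold-toned bangle lying flat on the slab, outer diameter 72 mm, 12 mm high, 40 g. Origin: centre of its underside.
- bone_bangle: Loose carved cream-coloured bone bangle lying flat on the step between the slab and the customer's edge, outer diameter 65 mm over the carving (60 mm over the band), inner diameter 48 mm, 18 mm high, 35 g. Origin: centre of its underside.
- amber_a: One of a pair of loose amber glass bangles, outer diameter 66 mm, 10 mm high, lying at a rear (robot-side) corner of the step; to be left alone. Origin: centre of its underside.
- amber_b: The other amber glass bangle, the same size, at the other rear corner of the step; to be left alone. Origin: centre of its underside.
- panel: Fixed teak panel 100 x 120 x 15 mm beyond the step's right (-y) end, with the brass toggle switch on it, 62 mm high overall. Origin: centre of its underside.
- switch (a joint): The brass toggle switch on the teak panel; 0 leaning towards the robot (off), 0.82 away from it (on). It starts off and is to be left alone.
Not all that is in view belongs to the job. Of the things like the bone_bangle, leave any that is black or red; of the rest the larger one is meant.

How it is judged:
By the outcome, as a careful person would: the job done as asked, in the order asked, and still so for the second after the job is handed in, with the robot touching nothing.
It also fails if it takes over 64 s, if anything falls off the work surface, if the arm or the gripper's body presses on something with over 40 N, if the wrist force passes 120 N, or if a joint passes its speed limit or range.

## Working session

There is one attempt and no reset: what is moved stays moved. The work goes in short steps, Python scripts to look and compute and a tool call to move; the robot and the scene stay as the last step left them, time stands still between calls to the robot, and variables do not carry over. Pictures are saved under pics/ and viewed, and the job is handed in when it is done.

Besides the shell and the picture viewer there is one more tool, called after "Emit:" by a JSON object that holds its "method" and its "body". arm_command: Moves the arm, as the interface text tells. Shift numbers are shares of 0.02 m and turn numbers shares of 0.08 rad, none past 1 either way. Its arguments: {"type":"object","properties":{"plan":{"type":"array","items":{"type":"object","properties":{"dx":{"type":"number"},"dy":{"type":"number"},"dz":{"type":"number"},"wx":{"type":"number"},"wy":{"type":"number"},"wz":{"type":"number"}}}},"fingers":{"type":"number"},"force":{"type":"number"}},"required":["plan"]}

```bash
mkdir -p pics; ls
python3 - <<'E'
from plant import r
import cv2,numpy as np
print(r.get_state())
for n in ("top","side"):
    p,d=r.capture(n); cv2.imwrite(f"pics/{n}0.png",p[:,:,::-1]); np.savez(f"{n}0.npz",p=p,d=d)
    m=r.camera_model(n); print(n,m)
    for q in ("slab","gold_bangle","bone_bangle","step_edge","slab_front"):
        try: print(q,[(round(float(x["score"]),2),np.round(x["centre"],1).tolist()) for x in r.spot_point(n,q)])
        except Exception as e: print(q,e)
E
```

```text
pics
{'time_s': 0.0, 'joints': array([ 8.50919965e+01,  2.05920385e+01,  6.35008121e-01, -1.89273146e-02,
       -7.01348537e+01, -1.65066198e+01]), 'qd': array([ 0.01365666, -0.0122532 ,  0.04550715, -0.02078427, -0.0823732 ,
        0.0141613 ]), 'joint_torque': array([-2.74924656e-03, -5.82707191e+01,  2.93053919e+01,  6.99676126e+00,
        7.12816996e-03, -1.78567143e-04]), 'tcp_pos': array([0.24631564, 0.62796847, 0.23662898]), 'eef_rot': array([  95.5486434 ,   89.90640848, -105.87242585]), 'contact_force': array([ 0.16989899, -0.22828689, -0.14830848]), 'moment': array([-0.00162775, -0.02381068,  0.03662461]), 'gripper_width': 0.0876122128638179}
top {'vertical_fov': 44.79822007177594, 'cx': 261.72447541395906, 'cy': 194.93555816510457, 'R': array([[-0.02889587, -0.99951752,  0.01139141],
       [-0.98759638,  0.026788  , -0.15471197],
       [ 0.15433217, -0.01572066, -0.98789394]]), 't': array([-0.04633218,  0.65085047,  1.26520763])}
slab [(0.89, [221.1, 229.1])]
gold_bangle [(0.75, [220.4, 233.9])]
bone_bangle [(0.72, [116.5, 175.5]), (0.61, [218.1, 193.8]), (0.57, [245.2, 156.2]), (0.38, [245.0, 127.3])]
step_edge [(0.71, [215.6, 179.5])]
slab_front [(0.9, [212.0, 211.4])]
side {'vertical_fov': 57.86966961885385, 'cx': 257.6844066199369, 'cy': 192.48270327126528, 'R': array([[-0.99878281, -0.04801545, -0.01128804],
       [-0.01951301,  0.59482053, -0.80362166],
       [ 0.04530062, -0.80242324, -0.59503344]]), 't': array([0.61298339, 0.1020817 , 0.85537894])}
slab [(0.81, [284.1, 225.9])]
gold_bangle [(0.69, [288.6, 227.6])]
bone_bangle [(0.84, [238.8, 228.4]), (0.71, [172.8, 370.1]), (0.67, [165.4, 219.4]), (0.61, [195.5, 223.3])]
step_edge [(0.63, [238.9, 228.5])]
slab_front [(0.94, [264.3, 228.2]), (0.54, [301.5, 144.8])]
```

Run:
```python
import cv2
a=cv2.imread("pics/top0.png");b=cv2.imread("pics/side0.png")
cv2.imwrite("pics/top0c.png",cv2.resize(a[90:330,60:380],None,fx=2.5,fy=2.5,interpolation=2))
cv2.imwrite("pics/side0c.png",cv2.resize(b,None,fx=1.56,fy=1.56,interpolation=2))
```

```text
(no output)
```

View pics/top0.png

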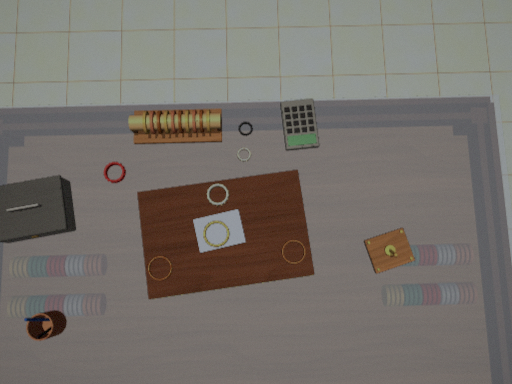

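View pics/top0c.png

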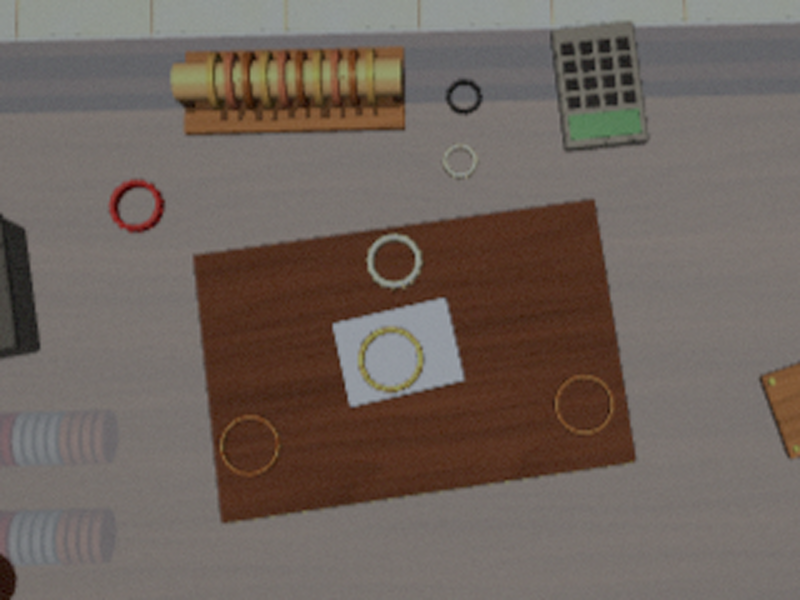

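View pics/side0c.png

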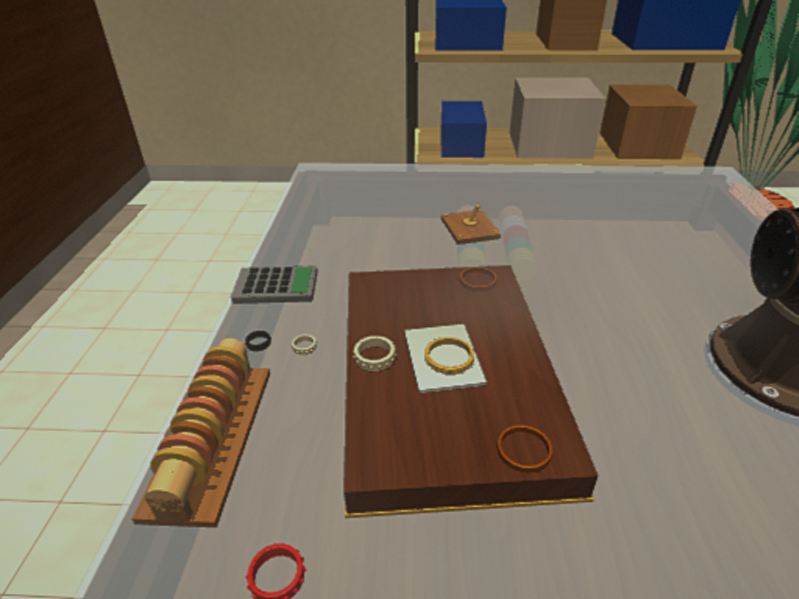

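```bash
cat > h.py <<'E'
import numpy as np,cv2
from plant import r
def ray(n,uv,z):
    m=r.camera_model(n);f=192/np.tan(np.radians(m["vertical_fov"])/2)
    uv=np.atleast_2d(np.asarray(uv,float));R=np.array(m["R"]);t=np.array(m["t"])
    d=np.c_[(uv[:,0]-m["cx"])/f,(uv[:,1]-m["cy"])/f,np.ones(len(uv))]@R
    c=-R.T@t
    return c+d*((z-c[2])/d[:,2])[:,None]
def proj(n,X):
    m=r.camera_model(n);f=192/np.tan(np.radians(m["vertical_fov"])/2)
    P=np.atleast_2d(X)@np.array(m["R"]).T+m["t"]
    return P[:,:2]/P[:,2:]*f+[m["cx"],m["cy"]]
def cloud(n,d):
    m=r.camera_model(n);f=192/np.tan(np.radians(m["vertical_fov"])/2)
    v,u=np.mgrid[:384,:512]
    P=np.stack([(u-m["cx"])/f*d,(v-m["cy"])/f*d,d],-1)
    return (P-m["t"])@np.array(m["R"])
E
python3 - <<'E'
from h import *
for n in ("top","side"):
    z=np.load(n+"0.npz");W=cloud(n,z["d"])
    for q in ("slab","gold_bangle","bone_bangle","step_edge","amber_a","panel"):
        try: L=r.cut_out(n,q)
        except Exception as e: print(q,e);continue
        for x in L:
            m=x["mask"];P=W[m&(z["d"]>0)]
            print(n,q,round(float(x["score"]),2),x["bbox"],m.sum(),np.round(np.median(P,0),4), end=' ')
            if m.sum()>50:
                c=max(cv2.findContours(m.astype(np.uint8),0,2)[0],key=cv2.contourArea)
                zt={"slab":.058,"gold_bangle":.07,"bone_bangle":.068}.get(q,.05)
                X=ray(n,c[:,0],zt)[:,:2].astype(np.float32)
                rc=cv2.minAreaRect(X);print(np.round(rc[0],4),np.round(rc[1],4),round(rc[2],2))
            else: print()
E
```

```text
top slab 0.88 [193.1, 208.2, 54.3, 41.1] 1354 [0.5529 0.0571 0.0583] [0.5531 0.058 ] [0.0955 0.13  ] 11.98
top gold_bangle 0.51 [205.5, 221.8, 24.7, 23.9] 214 [0.5534 0.0676 0.069 ] [0.5455 0.0657] [0.0687 0.0688] 88.99
top bone_bangle 0.73 [207.8, 182.6, 21.3, 18.8] 168 [0.6499 0.0575 0.0669] [0.6527 0.0588] [0.062  0.0572] 25.13
top bone_bangle 0.69 [103.3, 162.6, 19.4, 19.1] 236 [0.7396 0.3627 0.0149] [0.7254 0.3466] [0.0627 0.0574] 61.98
top bone_bangle 0.42 [237.1, 119.0, 14.8, 4.5] 20 [ 0.8756 -0.0217  0.0119] 
top bone_bangle 0.39 [235.9, 148.4, 15.5, 12.4] 70 [ 0.786  -0.0131  0.0113] [ 0.7666 -0.0148] [0.0339 0.0377] 88.59
top step_edge 0.86 [137.7, 169.2, 177.9, 129.3] 16209 [0.5388 0.0359 0.0503] [0.5472 0.042 ] [0.307  0.4634] 6.42
top panel 0.68 [364.7, 226.2, 47.3, 46.5] 1443 [ 0.4873 -0.423   0.0154] [ 0.486  -0.4139] [0.0978 0.1168] 15.87
side slab 0.92 [260.8, 206.1, 51.4, 46.4] 1445 [0.5526 0.0687 0.0589] [0.5511 0.06  ] [0.0973 0.1393] 11.6
side slab 0.3 [223.0, 169.8, 160.5, 160.9] 18439 [0.538  0.1652 0.0508] [0.5439 0.0664] [0.2964 0.4896] 6.37
side gold_bangle 
[... 412 characters left out ...]
55 ] [0.0323 0.0438] 11.93
side step_edge 0.95 [223.6, 168.1, 159.8, 168.6] 18417 [0.5371 0.1661 0.0508] [0.5436 0.0594] [0.2992 0.493 ] 6.53
side step_edge 0.31 [258.7, 207.7, 51.4, 43.1] 1477 [0.5531 0.0723 0.0589] [0.552  0.0508] [0.1012 0.1425] 11.79
side amber_a 0.65 [294.6, 168.8, 25.1, 19.4] 168 [ 0.4812 -0.136   0.0572] [ 0.4837 -0.155 ] [0.0761 0.0588] 87.69
side amber_a 0.55 [318.8, 271.8, 35.1, 30.6] 321 [0.4493 0.2307 0.0592] [0.4513 0.2163] [0.0718 0.0635] 69.39
side panel 0.59 [284.4, 134.0, 36.2, 23.9] 599 [ 0.4841 -0.4101  0.0161] [ 0.4922 -0.3578] [0.1001 0.1463] 17.03
side panel 0.29 [260.4, 207.7, 49.1, 44.1] 1292 [0.5542 0.0704 0.0589] [0.5508 0.0521] [0.0974 0.1381] 11.6
```

Run:
```python
from h import *
z=np.load("top0.npz");p=z["p"].astype(int)
for (v,u) in ((230,190),(230,200),(194,218),(185,207),(184,218),(150,160),(250,330)): print(u,v,p[v,u],cloud("top",z["d"])[v,u].round(4))
```

```text
190 230 [82 49 35] [0.556  0.1384 0.0494]
200 230 [146 152 159] [0.5543 0.1093 0.0601]
218 194 [80 49 32] [0.6562 0.0592 0.0453]
207 185 [83 54 36] [0.6816 0.0893 0.0526]
218 184 [142 145 137] [0.6808 0.057  0.0684]
160 150 [121 116 111] [0.8004 0.2329 0.001 ]
330 250 [118 114 109] [ 0.4911 -0.2579 -0.0005]
```

```bash
cat >> h.py <<'E'
from scipy.optimize import minimize
def rectpts(q,sx,sy,z):
    c,s=np.cos(q[2]),np.sin(q[2])
    L=np.array([[1,1],[1,-1],[-1,-1],[-1,1]])*[sx/2,sy/2]
    return np.c_[q[0]+c*L[:,0]-s*L[:,1],q[1]+s*L[:,0]+c*L[:,1],np.full(4,z)]
def softpoly(uv,shape=(384,512),S=8):
    u0,v0=np.floor(uv.min(0)).astype(int)-3;u1,v1=np.ceil(uv.max(0)).astype(int)+4
    im=np.zeros(((v1-v0)*S,(u1-u0)*S),np.uint8)
    pts=np.round(((uv-[u0,v0]+.5)*S-.5)*256).astype(np.int32)
    cv2.fillPoly(im,[pts],255,cv2.LINE_8,8)
    return u0,v0,cv2.resize(im,(u1-u0,v1-v0),interpolation=cv2.INTER_AREA)/255.
def fitrect(n,p,q0,sx,sy,z,ignore=None,ch=None):
    g=(p.astype(float).mean(2) if ch is None else ch)
    q0=np.array(q0,float)
    uv=proj(n,rectpts(q0,sx,sy,z)); full=np.zeros(g.shape,np.uint8)
    cv2.fillPoly(full,[uv.round().astype(np.int32)],1)
    k=np.ones((3,3),np.uint8)
    band=(cv2.dilate(full,k,iterations=5)-cv2.erode(full,k,iterations=5))>0
    if ignore is not None: band&=~ignore
    def cost(d):
        q=q0+np.array(d)*[.001,.001,.01]
        u0,v0,m=softpoly(proj(n,rectpts(q,sx,sy,z)))
        M=np.zeros(g.shape);M[v0:v0+m.shape[0],u0:u0+m.shape[1]]=m
        M=cv2.GaussianBlur(M,(0,0),.5)[band];y=g[band]
        A=np.c_[M,np.ones(len(M))];s,res,_,_=np.linalg.lstsq(A,y,rcond=None)
        return np.abs(A@s-y).mean()
    best=None
    for s in (3,1):
        x0=[0,0,0] if best is None else best.x
        best=minimize(cost,x0,method="Nelder-Mead",options=dict(initial_simplex=np.array([x0]+[list(np.array(x0)+s*np.eye(3)[i]) for i in range(3)]),xatol=.02,fatol=1e-4))
    return q0+best.x*[.001,.001,.01],best.fun
E
python3 - <<'E'
from h import *
m=r.camera_model("top");print("cam",-np.array(m["R"]).T@m["t"])
m=r.camera_model("side");print("cam",-np.array(m["R"]).T@m["t"])
for n in ("top","side"):
    z=np.load(n+"0.npz");p=z["p"]
    s,f=fitrect(n,p,[.547,.042,.112],.3,.46,.05);print(n,"step",s.round(4),f)
    e=s[:2]+.15*np.array([np.cos(s[2]),np.sin(s[2])]);print(" edge mid",e)
    b,f=fitrect(n,p,[.553,.058,.209],.095,.13,.058);print(n,"slab",b.round(4),f,"rel yaw",b[2]-s[2])
    R=np.array([[np.cos(s[2]),np.sin(s[2])],[-np.sin(s[2]),np.cos(s[2])]])
    print(" slab in edge",R@(b[:2]-e))
    # bangle ring: bright pixels on step around
    g=p.astype(float).mean(2)
    for nm,c,zz,rad in (("bone",(.6525,.0588),.068,.0325),("amberL",(.4513,.225),.06,.033),("amberR",(.478,-.142),.06,.033)):
        def model(q):
            th=np.linspace(0,2*np.pi,72,endpoint=False);X=np.c_[q[0]+(rad-.003)*np.cos(th),q[1]+(rad-.003)*np.sin(th),np.full(72,zz)]
            uv=proj(n,X).astype(np.float32);h=p[:,:,0].astype(np.float32) if nm!="bone" else g.astype(np.float32)
            return -cv2.remap(cv2.GaussianBlur(h,(0,0),.7),uv[:,:1],uv[:,1:],1).mean()
        best=min((model((c[0]+a*.001,c[1]+b_*.001)),a,b_) for a in range(-14,15) for b_ in range(-14,15))
        w=np.array([c[0]+best[1]*.001,c[1]+best[2]*.001]);print(" ",nm,w,best[0],"edge frame",(R@(w-e)).round(4))
E
```

```text
cam [ 0.44617653 -0.04385491  1.3511131 ]
cam [0.57548    0.65508832 0.59793352]
top step [0.5463 0.0426 0.1155] 3.1032456576800986
 edge mid [0.69530064 0.05989001]
top slab [0.5523 0.0574 0.203 ] 5.156854746343547 rel yaw 0.08750895357182832
 slab in edge [-0.14235946  0.01404813]
  bone [0.6535 0.0598] -105.29617 edge frame [-0.0415  0.0047]
  amberL [0.4543 0.222 ] -99.09389 edge frame [-0.2207  0.1888]
  amberR [ 0.489 -0.147] -101.68975 edge frame [-0.2288 -0.1817]
side step [0.5438 0.0532 0.1145] 9.722700390305254
 edge mid [0.69286498 0.07032976]Traceback (most recent call last):
  File "<stdin>", line 8, in <module>
  File "h.py", line 47, in fitrect
    best=minimize(cost,x0,method="Nelder-Mead",options=dict(initial_simplex=np.array([x0]+[list(np.array(x0)+s*np.eye(3)[i]) for i in range(3)]),xatol=.02,fatol=1e-4))
    res = _minimize_neldermead(fun, x0, args, callback, bounds=bounds,
                               **options)
    fsim[j] = func(sim[j])
              ~~~~^^^^^^^^
    fx = function(np.copy(x), *(wrapper_args + args))
  File "h.py", line 39, in cost
    u0,v0,m=softpoly(proj(n,rectpts(q,sx,sy,z)))
                     ~~~~^^^^^^^^^^^^^^^^^^^^^^
  File "h.py", line 10, in proj
    m=r.camera_model(n);f=192/np.tan(np.radians(m["vertical_fov"])/2)
ValueError: time passes only in moves, steps and waits
```

```bash
sed -i 's/r\.camera_model(n)/cm(n)/' h.py
cat >> h.py <<'E'
import pickle,os
from scipy.spatial.transform import Rotation as Ro
def cm(n):
    f=f"cm_{n}.pkl"
    if n not in _c:
        if not os.path.exists(f): pickle.dump({k:np.array(v) for k,v in r.camera_model(n).items()},open(f,"wb"))
        _c[n]=pickle.load(open(f,"rb"))
    return _c[n]
_c={}
YAW=.1155;E=np.array([.6953,.0599])
RE=np.array([[np.cos(YAW),-np.sin(YAW)],[np.sin(YAW),np.cos(YAW)]]) # edge->world
def e2w(p): return E+RE@np.array(p,float)
def w2e(p): return RE.T@(np.array(p[:2])-E)
def go(ex,ey,z,yang):
    "target TCP in edge frame, yang = angle (rad) of tool y in edge frame, mod pi"
    s=r.get_state();R=Ro.from_euler("xyz",s["eef_rot"],degrees=True).as_matrix()
    t=np.r_[e2w([ex,ey]),z]
    c=[]
    for k in (0,np.pi):
        y=np.r_[RE@[np.cos(yang+k),np.sin(yang+k)],0];x=np.array([0,0,-1.])
        T=np.c_[x,y,np.cross(x,y)]
        c.append(Ro.from_matrix(R.T@T).as_rotvec())
    print("t",round(s["time_s"],2),"tcp edge",w2e(s["tcp_pos"]).round(4),"z",s["tcp_pos"][2].round(4),"F",s["contact_force"].round(1),"w",round(s["gripper_width"],4))
    print("joints",s["joints"].round(1),"tool y ang in edge deg",np.degrees(np.arctan2(*(RE.T@R[:2,1])[::-1])).round(2))
    print("shift tool mm",((t-s["tcp_pos"])@R*1000).round(1)," rot options (shares)",[(v/.08).round(2).tolist() for v in c])
E
python3 - <<'E'
from h import *
go(-.0415,.055,.16,0)
for n in ("top","side"):
    z=np.load(n+"0.npz");p=z["p"];g=p.astype(float)
    for q0,rad in (((.5455,.0657),.036),):
        h=(g[:,:,:2].mean(2)-g[:,:,2]).astype(np.float32)
        def model(q):
            th=np.linspace(0,2*np.pi,72,endpoint=False);X=np.c_[q[0]+(rad-.003)*np.cos(th),q[1]+(rad-.003)*np.sin(th),np.full(72,.068)]
            uv=proj(n,X).astype(np.float32)
            return -cv2.remap(cv2.GaussianBlur(h,(0,0),.7),uv[:,:1],uv[:,1:],1).mean()
        best=min((model((q0[0]+a*.001,q0[1]+b*.001)),a,b) for a in range(-14,15) for b in range(-14,15))
        w=np.array([q0[0]+best[1]*.001,q0[1]+best[2]*.001]);print("gold",w,w2e(w),best[0])
    b,f=fitrect(n,p,[.553,.058,.203],.095,.13,.058);print(n,"slab",b.round(4),f,w2e(b),b[2]-YAW)
    a=b[2];print(" gold in slab", np.array([[np.cos(a),np.sin(a)],[-np.sin(a),np.cos(a)]])@(w-b[:2]))
E
```

```text
t 1.2 tcp edge [-0.3803  0.6164] z 0.2376 F [ 0.6 -0.2  0.6] w 0.0879
joints [ 85.1  20.5   0.7   0.  -70.1 -16.5] tool y ang in edge deg -118.03
shift tool mm [  77.6  336.3 -562.9]  rot options (shares) [[-25.75, -0.0, -0.0], [13.52, -0.0, 0.0]]
gold [0.5435 0.0647] [-0.15023543  0.02226196] -43.957195
top slab [0.5523 0.0575 0.2019] 5.156854746343547 [-0.14231909  0.01411707] 0.08642655068307818
 gold in slab [-0.00718373  0.00879783]
gold [0.5415 0.0647] [-0.15222211  0.02249245] -83.04505
side slab [0.5504 0.0582 0.2002] 10.315058130014426 [-0.1441389   0.01497633] 0.08467684048682027
 gold in slab [-0.00741856  0.00817284]
```

Emit:
{"method": "arm_command", "body": {"plan": [{"dz": -1, "dy": 0.6}, {"dz": -1, "dy": 0.6}, {"dz": -1, "dy": 0.6}, {"dz": -1, "dy": 0.6}, {"dz": -1, "dy": 0.6}, {"dz": -1, "dy": 0.6}, {"dz": -1, "dy": 0.6}, {"dz": -1, "dy": 0.6}, {"dz": -1, "dy": 0.6}, {"dz": -1, "dy": 0.6}, {"dz": -1, "dy": 0.6}, {"dz": -1, "dy": 0.6}, {"dz": -1, "dy": 0.6}, {"dz": -1, "dy": 0.6}, {"dz": -1, "dy": 0.6}, {"dz": -1, "dy": 0.6}, {"dz": -1, "dy": 0.6}, {"dz": -1, "dy": 0.6}, {"dz": -1, "dy": 0.6}, {"dz": -1, "dy": 0.6}], "fingers": 0.1}}

```text
schema error: expected keys dx, dy, dz, wx, wy, wz
```

```bash
python3 -c "
from h import *
go(-.0415,.055,.16,0)"
```

```text
t 1.2 tcp edge [-0.3803  0.6164] z 0.2376 F [ 0.6 -0.2  0.6] w 0.0879
joints [ 85.1  20.5   0.7   0.  -70.1 -16.5] tool y ang in edge deg -118.03
shift tool mm [  77.6  336.3 -562.9]  rot options (shares) [[-25.75, -0.0, -0.0], [13.52, -0.0, 0.0]]
```

All keys are needed in each row.

Emit:
{"method": "arm_command", "body": {"plan": [{"dx": 0, "dy": 0.6, "dz": -1, "wx": 0, "wy": 0, "wz": 0}, {"dx": 0, "dy": 0.6, "dz": -1, "wx": 0, "wy": 0, "wz": 0}, {"dx": 0, "dy": 0.6, "dz": -1, "wx": 0, "wy": 0, "wz": 0}, {"dx": 0, "dy": 0.6, "dz": -1, "wx": 0, "wy": 0, "wz": 0}, {"dx": 0, "dy": 0.6, "dz": -1, "wx": 0, "wy": 0, "wz": 0}, {"dx": 0, "dy": 0.6, "dz": -1, "wx": 0, "wy": 0, "wz": 0}, {"dx": 0, "dy": 0.6, "dz": -1, "wx": 0, "wy": 0, "wz": 0}, {"dx": 0, "dy": 0.6, "dz": -1, "wx": 0, "wy": 0, "wz": 0}, {"dx": 0, "dy": 0.6, "dz": -1, "wx": 0, "wy": 0, "wz": 0}, {"dx": 0, "dy": 0.6, "dz": -1, "wx": 0, "wy": 0, "wz": 0}, {"dx": 0, "dy": 0.6, "dz": -1, "wx": 0, "wy": 0, "wz": 0}, {"dx": 0, "dy": 0.6, "dz": -1, "wx": 0, "wy": 0, "wz": 0}, {"dx": 0, "dy": 0.6, "dz": -1, "wx": 0, "wy": 0, "wz": 0}, {"dx": 0, "dy": 0.6, "dz": -1, "wx": 0, "wy": 0, "wz": 0}, {"dx": 0, "dy": 0.6, "dz": -1, "wx": 0, "wy": 0, "wz": 0}, {"dx": 0, "dy": 0.6, "dz": -1, "wx": 0, "wy": 0, "wz": 0}, {"dx": 0, "dy": 0.6, "dz": -1, "wx": 0, "wy": 0, "wz": 0}, {"dx": 0, "dy": 0.6, "dz": -1, "wx": 0, "wy": 0, "wz": 0}, {"dx": 0, "dy": 0.6, "dz": -1, "wx": 0, "wy": 0, "wz": 0}, {"dx": 0, "dy": 0.6, "dz": -1, "wx": 0, "wy": 0, "wz": 0}], "fingers": 0.1}}

```text
time_s: 2.87
tcp_pos: [0.5416, 0.2458, 0.2388]
eef_rot: [-108.7, 89.7, 50.3]
contact_force: [-0.8, 0.7, -0.2]
gripper_width: 0.0398
```

```bash
python3 -c "
from h import *
go(-.0415,.055,.16,0)"
```

```text
t 2.87 tcp edge [-0.1312  0.2024] z 0.2388 F [-0.8  0.7 -0.2] w 0.0398
joints [ 43.2  12.9  -9.9  -0.  -67.   25.8] tool y ang in edge deg -117.58
shift tool mm [  78.6   89.4 -147.7]  rot options (shares) [[-25.65, -0.07, 0.02], [13.62, 0.01, 0.06]]
```

Emit:
{"method": "arm_command", "body": {"plan": [{"dx": 0, "dy": 0.6, "dz": -1, "wx": 0, "wy": 0, "wz": 0}, {"dx": 0, "dy": 0.6, "dz": -1, "wx": 0, "wy": 0, "wz": 0}, {"dx": 0, "dy": 0.6, "dz": -1, "wx": 0, "wy": 0, "wz": 0}, {"dx": 0, "dy": 0.6, "dz": -1, "wx": 0, "wy": 0, "wz": 0}, {"dx": 0, "dy": 0.6, "dz": -1, "wx": 0, "wy": 0, "wz": 0}, {"dx": 0, "dy": 0.6, "dz": -1, "wx": 0, "wy": 0, "wz": 0}, {"dx": 0, "dy": 0, "dz": 0, "wx": 1, "wy": 0, "wz": 0}, {"dx": 0, "dy": 0, "dz": 0, "wx": 1, "wy": 0, "wz": 0}, {"dx": 0, "dy": 0, "dz": 0, "wx": 1, "wy": 0, "wz": 0}, {"dx": 0, "dy": 0, "dz": 0, "wx": 1, "wy": 0, "wz": 0}, {"dx": 0, "dy": 0, "dz": 0, "wx": 1, "wy": 0, "wz": 0}, {"dx": 0, "dy": 0, "dz": 0, "wx": 1, "wy": 0, "wz": 0}, {"dx": 0, "dy": 0, "dz": 0, "wx": 1, "wy": 0, "wz": 0}, {"dx": 0, "dy": 0, "dz": 0, "wx": 1, "wy": 0, "wz": 0}, {"dx": 0, "dy": 0, "dz": 0, "wx": 1, "wy": 0, "wz": 0}, {"dx": 0, "dy": 0, "dz": 0, "wx": 1, "wy": 0, "wz": 0}, {"dx": 0, "dy": 0, "dz": 0, "wx": 1, "wy": 0, "wz": 0}, {"dx": 0, "dy": 0, "dz": 0, "wx": 1, "wy": 0, "wz": 0}, {"dx": 0, "dy": 0, "dz": 0, "wx": 1, "wy": 0, "wz": 0}, {"dx": 0, "dy": 0, "dz": 0, "wx": 0.6, "wy": 0, "wz": 0}]}}

```text
time_s: 4.53
tcp_pos: [0.6351, 0.1231, 0.2387]
eef_rot: [-54.0, 89.7, 39.3]
contact_force: [-0.3, 0.2, -0.5]
gripper_width: 0.0391
```

```bash
python3 -c "
from h import *
go(-.0425,.055,.11,0)"
```

```text
t 4.53 tcp edge [-0.0525  0.0697] z 0.2387 F [-0.3  0.2 -0.5] w 0.0391
joints [ 28.2  17.7  -3.2  -0.1 -68.8 -24.9] tool y ang in edge deg 176.68
shift tool mm [128.7 -10.3 -14.5]  rot options (shares) [[38.55, 0.08, -0.06], [-0.72, 0.04, 0.05]]
```

Emit:
{"method": "arm_command", "body": {"plan": [{"dx": 0, "dy": -0.5, "dz": -0.7, "wx": -0.7, "wy": 0, "wz": 0}, {"dx": 1, "dy": 0, "dz": 0, "wx": 0, "wy": 0, "wz": 0}, {"dx": 1, "dy": 0, "dz": 0, "wx": 0, "wy": 0, "wz": 0}, {"dx": 1, "dy": 0, "dz": 0, "wx": 0, "wy": 0, "wz": 0}, {"dx": 1, "dy": 0, "dz": 0, "wx": 0, "wy": 0, "wz": 0}, {"dx": 1, "dy": 0, "dz": 0, "wx": 0, "wy": 0, "wz": 0}, {"dx": 0.5, "dy": 0, "dz": 0, "wx": 0, "wy": 0, "wz": 0}, {"dx": 0, "dy": 0, "dz": 0, "wx": 0, "wy": 0, "wz": 0}]}}

```text
time_s: 5.2
tcp_pos: [0.6489, 0.11, 0.1274]
eef_rot: [-68.6, 89.3, 27.8]
contact_force: [0.6, -0.4, -0.8]
gripper_width: 0.0395
```

```bash
python3 -c "
from h import *
go(-.0425,.055,.0645,0)
p,d=r.capture('top');cv2.imwrite('pics/top1.png',cv2.resize(p[140:300,120:330,::-1],None,fx=3.5,fy=3.5,interpolation=2))
p,d=r.capture('side');cv2.imwrite('pics/side1.png',cv2.resize(p[130:300,150:400,::-1],None,fx=3,fy=3,interpolation=2))
"
```

```text
t 5.2 tcp edge [-0.0403  0.0551] z 0.1274 F [ 0.6 -0.4 -0.8] w 0.0395
joints [ 26.6  23.4 -10.1  -0.  -55.8 -20.1] tool y ang in edge deg 179.79
shift tool mm [62.9  2.9 -0.3]  rot options (shares) [[39.22, 0.21, -0.08], [-0.04, 0.05, 0.13]]
```

View pics/side1.png

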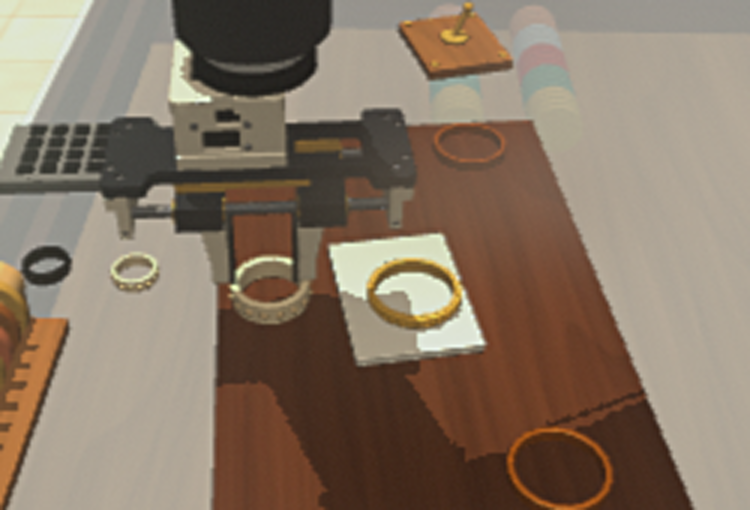

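View pics/top1.png

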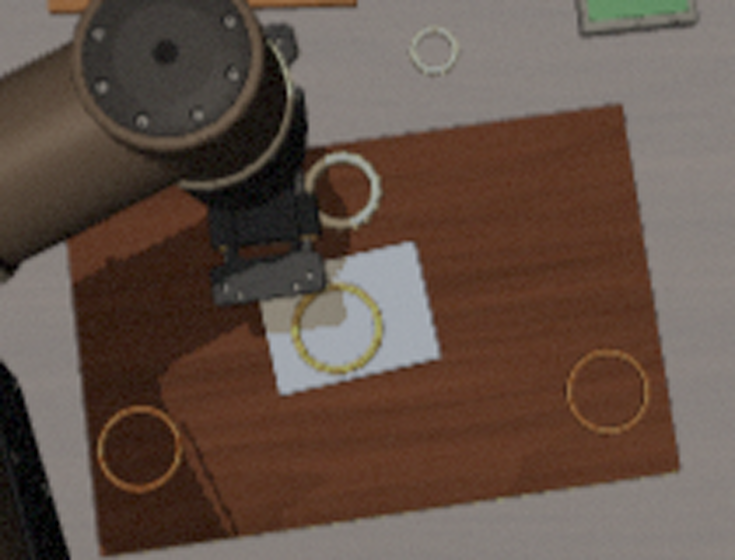

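Emit:
{"method": "arm_command", "body": {"plan": [{"dx": 1, "dy": 0.1, "dz": 0, "wx": 0, "wy": 0, "wz": 0.1}, {"dx": 1, "dy": 0, "dz": 0, "wx": 0, "wy": 0, "wz": 0}, {"dx": 0.7, "dy": 0, "dz": 0, "wx": 0, "wy": 0, "wz": 0}, {"dx": 0.2, "dy": 0, "dz": 0, "wx": 0, "wy": 0, "wz": 0}, {"dx": 0, "dy": 0, "dz": 0, "wx": 0, "wy": 0, "wz": 0}], "fingers": 0.32}}

```text
time_s: 5.72
tcp_pos: [0.6545, 0.1125, 0.0794]
eef_rot: [-69.5, 88.8, 27.1]
contact_force: [0.5, -0.4, 0.4]
gripper_width: 0.0302
```

```bash
python3 -c "
from h import *
go(-.0425,.055,.0645,0)
p,d=r.capture('side');cv2.imwrite('pics/side2.png',cv2.resize(p[130:300,150:400,::-1],None,fx=3,fy=3,interpolation=2))
"
```

```text
t 5.72 tcp edge [-0.0345  0.057 ] z 0.0794 F [ 0.5 -0.4  0.4] w 0.0302
joints [ 26.5  26.4 -12.5  -0.  -49.9 -20. ] tool y ang in edge deg 179.93
shift tool mm [14.8  8.3 -2.1]  rot options (shares) [[39.25, 0.38, -0.14], [-0.02, 0.09, 0.24]]
```

View pics/side2.png

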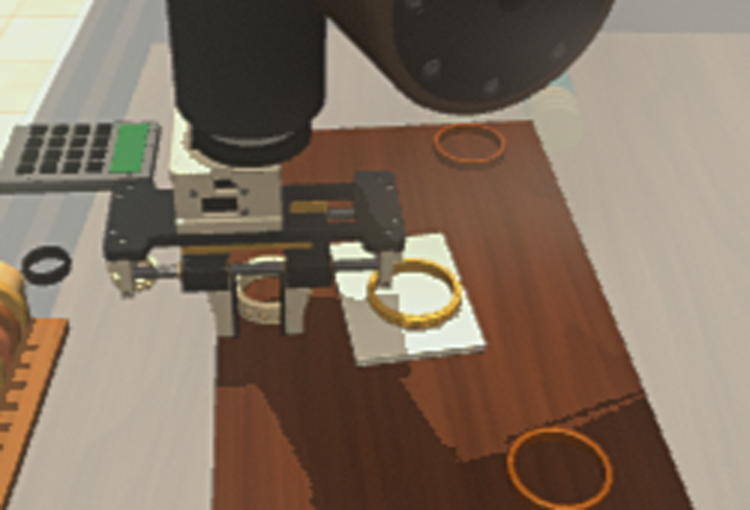

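Emit:
{"method": "arm_command", "body": {"plan": [{"dx": 0.1, "dy": 0.4, "dz": -0.1, "wx": 0, "wy": 0.05, "wz": 0.25}, {"dx": 0.3, "dy": 0, "dz": 0, "wx": 0, "wy": 0, "wz": 0}, {"dx": 0, "dy": 0, "dz": 0, "wx": 0, "wy": 0, "wz": 0}]}}

```text
time_s: 6.02
tcp_pos: [0.6483, 0.1103, 0.0754]
eef_rot: [-36.7, 89.7, 59.9]
contact_force: [-0.5, 0.5, -0.3]
gripper_width: 0.0299
```

```bash
python3 -c "
from h import *
go(-.0425,.055,.0645,0)
"
```

```text
t 6.02 tcp edge [-0.0409  0.0555] z 0.0754 F [-0.5  0.5 -0.3] w 0.0299
joints [ 26.5  26.6 -12.7  -0.2 -50.4 -19.8] tool y ang in edge deg 179.97
shift tool mm [10.9  1.6 -0.5]  rot options (shares) [[39.26, 0.06, -0.08], [-0.01, 0.05, 0.04]]
```

Emit:
{"method": "arm_command", "body": {"plan": [{"dx": 0.35, "dy": 0.1, "dz": 0, "wx": 0, "wy": 0.05, "wz": 0.05}, {"dx": 0.3, "dy": 0, "dz": 0, "wx": 0, "wy": 0, "wz": 0}, {"dx": 0, "dy": 0, "dz": 0, "wx": 0, "wy": 0, "wz": 0}]}}

```text
time_s: 6.27
tcp_pos: [0.6469, 0.1103, 0.0627]
eef_rot: [-65.7, 89.9, 30.9]
contact_force: [-0.0, -0.7, 1.0]
gripper_width: 0.0294
```

```bash
python3 -c "
from h import *
go(-.0425,.055,.0645,0)
"
```

```text
t 6.27 tcp edge [-0.0423  0.0557] z 0.0627 F [-0.  -0.7  1. ] w 0.0294
joints [ 26.7  27.4 -13.5  -0.  -49.1 -20.1] tool y ang in edge deg 179.97
shift tool mm [-1.8  0.2 -0.7]  rot options (shares) [[39.26, 0.02, -0.01], [-0.01, 0.01, 0.02]]
```

Emit:
{"method": "arm_command", "body": {"plan": [{"dx": -0.1, "dy": 0, "dz": -0.1, "wx": 0, "wy": 0, "wz": 0}, {"dx": 0, "dy": 0, "dz": -0.2, "wx": 0, "wy": 0, "wz": 0}, {"dx": 0, "dy": 0, "dz": -0.2, "wx": 0, "wy": 0, "wz": 0}, {"dx": 0, "dy": 0, "dz": -0.2, "wx": 0, "wy": 0, "wz": 0}, {"dx": 0, "dy": 0, "dz": -0.2, "wx": 0, "wy": 0, "wz": 0}, {"dx": 0, "dy": 0, "dz": -0.2, "wx": 0, "wy": 0, "wz": 0}, {"dx": 0, "dy": 0, "dz": -0.2, "wx": 0, "wy": 0, "wz": 0}, {"dx": 0, "dy": 0, "dz": -0.2, "wx": 0, "wy": 0, "wz": 0}, {"dx": 0, "dy": 0, "dz": -0.2, "wx": 0, "wy": 0, "wz": 0}, {"dx": 0, "dy": 0, "dz": -0.2, "wx": 0, "wy": 0, "wz": 0}]}}

```text
time_s: 7.1
tcp_pos: [0.6517, 0.0687, 0.0648]
eef_rot: [-73.7, 89.9, 22.9]
contact_force: [0.0, -0.4, -0.3]
gripper_width: 0.0298
```

```bash
python3 -c "
from h import *
go(-.0425,-.072,.0645,0)
p,d=r.capture('side');cv2.imwrite('pics/side3.png',cv2.resize(p[130:300,150:400,::-1],None,fx=3,fy=3,interpolation=2))
"
```

```text
t 7.1 tcp edge [-0.0423  0.0137] z 0.0648 F [ 0.  -0.4 -0.3] w 0.0298
joints [ 23.   27.2 -13.5   0.  -49.3 -16.4] tool y ang in edge deg 179.99
shift tool mm [  0.2   0.2 -85.7]  rot options (shares) [[39.27, 0.02, -0.01], [-0.0, 0.0, 0.01]]
```

View pics/side3.png

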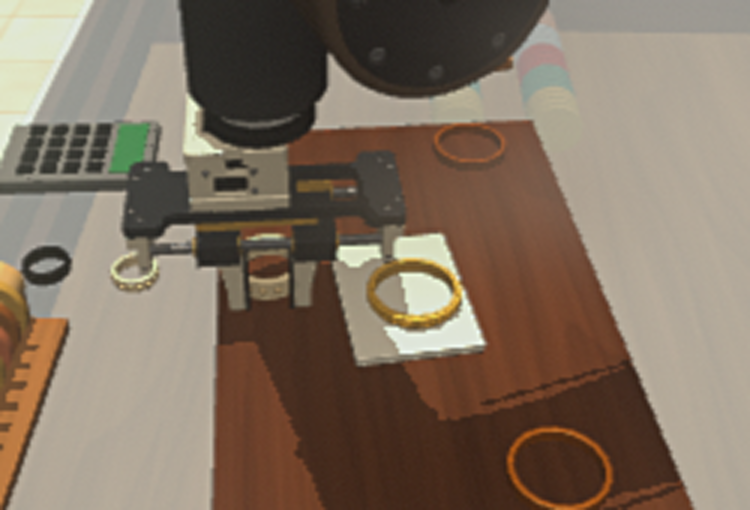

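Emit:
{"method": "arm_command", "body": {"plan": [{"dx": 0, "dy": 0, "dz": -0.2, "wx": 0, "wy": 0, "wz": 0}, {"dx": 0, "dy": 0, "dz": -0.22, "wx": 0, "wy": 0, "wz": 0}, {"dx": 0, "dy": 0, "dz": -0.22, "wx": 0, "wy": 0, "wz": 0}, {"dx": 0, "dy": 0, "dz": -0.22, "wx": 0, "wy": 0, "wz": 0}, {"dx": 0, "dy": 0, "dz": -0.22, "wx": 0, "wy": 0, "wz": 0}, {"dx": 0, "dy": 0, "dz": -0.22, "wx": 0, "wy": 0, "wz": 0}, {"dx": 0, "dy": 0, "dz": -0.22, "wx": 0, "wy": 0, "wz": 0}, {"dx": 0, "dy": 0, "dz": -0.22, "wx": 0, "wy": 0, "wz": 0}, {"dx": 0, "dy": 0, "dz": -0.22, "wx": 0, "wy": 0, "wz": 0}, {"dx": 0, "dy": 0, "dz": -0.22, "wx": 0, "wy": 0, "wz": 0}]}}

```text
time_s: 7.98
tcp_pos: [0.6572, 0.0206, 0.0647]
eef_rot: [-75.0, 89.9, 21.6]
contact_force: [0.5, 0.1, 0.6]
gripper_width: 0.0296
```

```bash
python3 -c "
from h import *
go(-.0425,-.072,.0645,0)
p,d=r.capture('side');cv2.imwrite('pics/side4.png',cv2.resize(p[130:300,150:400,::-1],None,fx=3,fy=3,interpolation=2))
"
```

```text
t 7.98 tcp edge [-0.0423 -0.0347] z 0.0647 F [0.5 0.1 0.6] w 0.0296
joints [ 18.8  27.3 -13.2  -0.  -49.4 -12.1] tool y ang in edge deg 179.99
shift tool mm [  0.2   0.2 -37.3]  rot options (shares) [[39.27, 0.02, -0.01], [-0.0, 0.0, 0.01]]
```

View pics/side4.png

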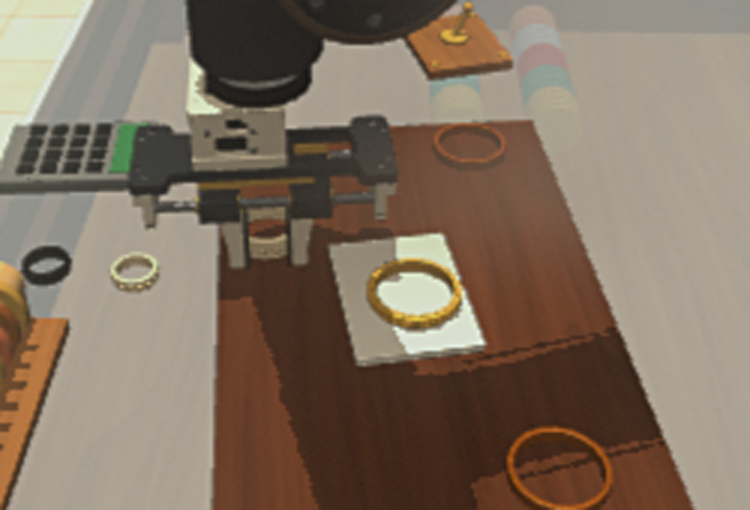

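Emit:
{"method": "arm_command", "body": {"plan": [{"dx": 0, "dy": 0, "dz": -0.22, "wx": 0, "wy": 0, "wz": 0}, {"dx": 0, "dy": 0, "dz": -0.22, "wx": 0, "wy": 0, "wz": 0}, {"dx": 0, "dy": 0, "dz": -0.22, "wx": 0, "wy": 0, "wz": 0}, {"dx": 0, "dy": 0, "dz": -0.22, "wx": 0, "wy": 0, "wz": 0}, {"dx": 0, "dy": 0, "dz": -0.22, "wx": 0, "wy": 0, "wz": 0}, {"dx": 0, "dy": 0, "dz": -0.22, "wx": 0, "wy": 0, "wz": 0}, {"dx": 0, "dy": 0, "dz": -0.22, "wx": 0, "wy": 0, "wz": 0}, {"dx": 0, "dy": 0, "dz": -0.2, "wx": 0, "wy": 0, "wz": 0}, {"dx": 0, "dy": 0, "dz": -0.1, "wx": 0, "wy": 0, "wz": 0}, {"dx": 0, "dy": 0, "dz": -0.05, "wx": 0, "wy": 0, "wz": 0}, {"dx": 0, "dy": 0, "dz": 0, "wx": 0, "wy": 0, "wz": 0}, {"dx": 0, "dy": 0, "dz": 0.3, "wx": 0, "wy": 0, "wz": 0}, {"dx": 0, "dy": 0, "dz": 0.5, "wx": 0, "wy": 0, "wz": 0}, {"dx": -0.5, "dy": 0, "dz": 0.2, "wx": 0, "wy": 0, "wz": 0}, {"dx": -1, "dy": 0, "dz": 0, "wx": 0, "wy": 0, "wz": 0}, {"dx": -1, "dy": 0, "dz": 0, "wx": 0, "wy": 0, "wz": 0}, {"dx": -1, "dy": 0, "dz": 0, "wx": 0, "wy": 0, "wz": 0}, {"dx": -1, "dy": 0, "dz": 0, "wx": 0, "wy": 0, "wz": 0}, {"dx": -1, "dy": 0, "dz": 0, "wx": 0, "wy": 0, "wz": 0}, {"dx": 0, "dy": 0, "dz": 0, "wx": 0, "wy": 0, "wz": 0}]}}

```text
time_s: 9.7
tcp_pos: [0.6582, 0.0047, 0.1824]
eef_rot: [123.2, 89.9, -140.0]
contact_force: [1.1, -0.2, 0.9]
gripper_width: 0.0299
```

```bash
python3 -c "
from h import *
go(-.26,.014,.17,np.pi/2)
p,d=r.capture('side');cv2.imwrite('pics/side5.png',cv2.resize(p[130:300,150:400,::-1],None,fx=3,fy=3,interpolation=2))
"
```

```text
t 9.7 tcp edge [-0.0432 -0.0505] z 0.1824 F [ 1.1 -0.2  0.9] w 0.0299
joints [ 17.4  21.2  -5.9   0.  -63.1 -10.6] tool y ang in edge deg -179.78
shift tool mm [ 12.7 216.5  65.4]  rot options (shares) [[19.68, -0.03, -0.01], [-19.59, 0.01, -0.03]]
```

View pics/side5.png

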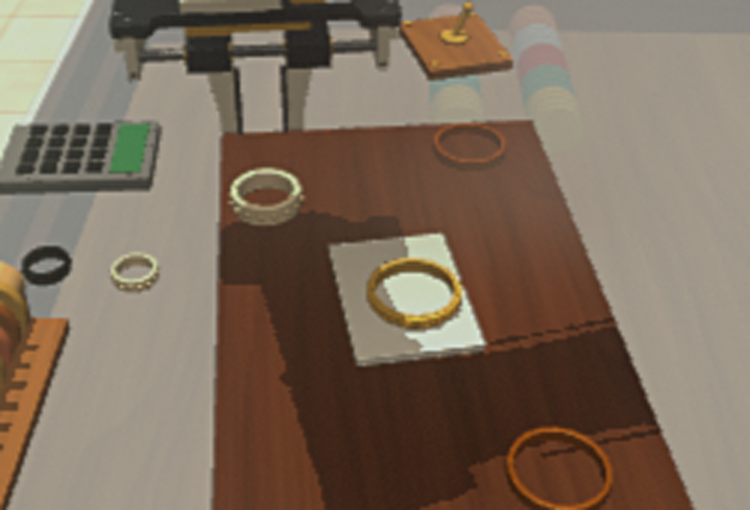

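Emit:
{"method": "arm_command", "body": {"plan": [{"dx": 0, "dy": 1, "dz": 0.36, "wx": 0, "wy": 0, "wz": 0}, {"dx": 0, "dy": 1, "dz": 0.36, "wx": 0, "wy": 0, "wz": 0}, {"dx": 0, "dy": 1, "dz": 0.36, "wx": 0, "wy": 0, "wz": 0}, {"dx": 0, "dy": 1, "dz": 0.36, "wx": 0, "wy": 0, "wz": 0}, {"dx": 0, "dy": 1, "dz": 0.36, "wx": 0, "wy": 0, "wz": 0}, {"dx": 0, "dy": 1, "dz": 0.36, "wx": 0, "wy": 0, "wz": 0}, {"dx": 0, "dy": 1, "dz": 0.36, "wx": 0, "wy": 0, "wz": 0}, {"dx": 0, "dy": 1, "dz": 0.36, "wx": 0, "wy": 0, "wz": 0}, {"dx": 0, "dy": 1, "dz": 0.36, "wx": 0, "wy": 0, "wz": 0}, {"dx": 0, "dy": 0, "dz": 0, "wx": -1, "wy": 0, "wz": 0}, {"dx": 0, "dy": 0, "dz": 0, "wx": -1, "wy": 0, "wz": 0}, {"dx": 0, "dy": 0, "dz": 0, "wx": -1, "wy": 0, "wz": 0}, {"dx": 0, "dy": 0, "dz": 0, "wx": -1, "wy": 0, "wz": 0}, {"dx": 0, "dy": 0, "dz": 0, "wx": -1, "wy": 0, "wz": 0}, {"dx": 0, "dy": 0, "dz": 0, "wx": -1, "wy": 0, "wz": 0}, {"dx": 0, "dy": 0, "dz": 0, "wx": -1, "wy": 0, "wz": 0}, {"dx": 0, "dy": 0, "dz": 0, "wx": -1, "wy": 0, "wz": 0}, {"dx": 0, "dy": 0, "dz": 0, "wx": -1, "wy": 0, "wz": 0}, {"dx": 0, "dy": 0, "dz": 0, "wx": -1, "wy": 0, "wz": 0}, {"dx": 0, "dy": 0, "dz": 0, "wx": -1, "wy": 0, "wz": 0}], "fingers": -0.45}}

```text
time_s: 11.42
tcp_pos: [0.4517, 0.0559, 0.1772]
eef_rot: [37.1, 89.3, -172.8]
contact_force: [0.8, -0.2, -0.3]
gripper_width: 0.0635
```

Emit:
{"method": "arm_command", "body": {"plan": [{"dx": 0, "dy": 0, "dz": 0, "wx": -1, "wy": 0, "wz": 0}, {"dx": 0, "dy": 0, "dz": 0, "wx": -1, "wy": 0, "wz": 0}, {"dx": 0, "dy": 0, "dz": 0, "wx": -1, "wy": 0, "wz": 0}, {"dx": 0, "dy": 0, "dz": 0, "wx": -1, "wy": 0, "wz": 0}, {"dx": 0, "dy": 0, "dz": 0, "wx": -1, "wy": 0, "wz": 0}, {"dx": 0, "dy": 0, "dz": 0, "wx": -1, "wy": 0, "wz": 0}, {"dx": 0, "dy": 0, "dz": 0, "wx": -1, "wy": 0, "wz": 0}, {"dx": 0, "dy": 0, "dz": 0, "wx": 0, "wy": 0, "wz": 0}]}}

```text
time_s: 12.08
tcp_pos: [0.4474, 0.0579, 0.1754]
eef_rot: [5.3, 89.0, -170.4]
contact_force: [0.5, -0.8, -0.1]
gripper_width: 0.0636
```

```bash
python3 -c "
from h import *
go(-.225,.014,.11,np.pi/2)
p,d=r.capture('top');np.savez('top6.npz',p=p,d=d);cv2.imwrite('pics/top6.png',cv2.resize(p[140:300,120:330,::-1],None,fx=3.5,fy=3.5,interpolation=2))
"
```

```text
t 12.08 tcp edge [-0.2465  0.0266] z 0.1754 F [ 0.5 -0.8 -0.1] w 0.0636
joints [ 32.2   2.8 -30.7  -0.4 -57.4  62.3] tool y ang in edge deg -92.31
shift tool mm [ 65.   11.6 -23.1]  rot options (shares) [[38.76, -0.02, -0.33], [-0.5, 0.21, -0.02]]
```

View pics/top6.png

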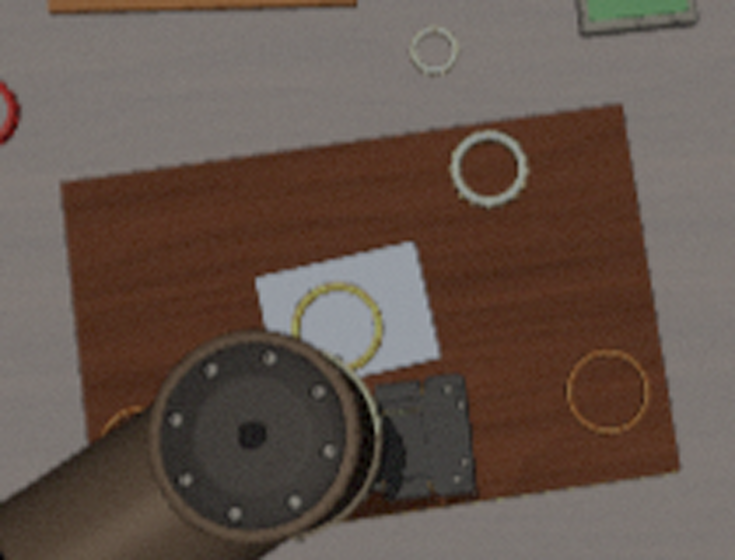

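Emit:
{"method": "arm_command", "body": {"plan": [{"dx": 0, "dy": 0.6, "dz": -0.6, "wx": -0.5, "wy": 0.2, "wz": 0}, {"dx": 1, "dy": 0, "dz": 0, "wx": 0, "wy": 0, "wz": 0}, {"dx": 1, "dy": 0, "dz": 0, "wx": 0, "wy": 0, "wz": 0}, {"dx": 1, "dy": 0, "dz": 0, "wx": 0, "wy": 0, "wz": 0}, {"dx": 0.2, "dy": 0, "dz": 0, "wx": 0, "wy": 0, "wz": 0}, {"dx": 0, "dy": 0, "dz": 0, "wx": 0, "wy": 0, "wz": 0}]}}

```text
time_s: 12.63
tcp_pos: [0.4609, 0.0478, 0.1103]
eef_rot: [174.0, 89.8, -0.5]
contact_force: [-0.5, -0.2, -0.3]
gripper_width: 0.0636
```

```bash
python3 -c "
from h import *
go(-.225,.014,.0645,np.pi/2)
p,d=r.capture('side');cv2.imwrite('pics/side7.png',cv2.resize(p[130:300,150:400,::-1],None,fx=3,fy=3,interpolation=2))
"
```

```text
t 12.63 tcp edge [-0.2342  0.015 ] z 0.1103 F [-0.5 -0.2 -0.3] w 0.0636
joints [ 30.4   7.9 -35.3   0.1 -46.6  65. ] tool y ang in edge deg -91.08
shift tool mm [45.8  0.8 -9.1]  rot options (shares) [[39.03, -0.01, 0.05], [-0.24, -0.03, -0.0]]
```

View pics/side7.png

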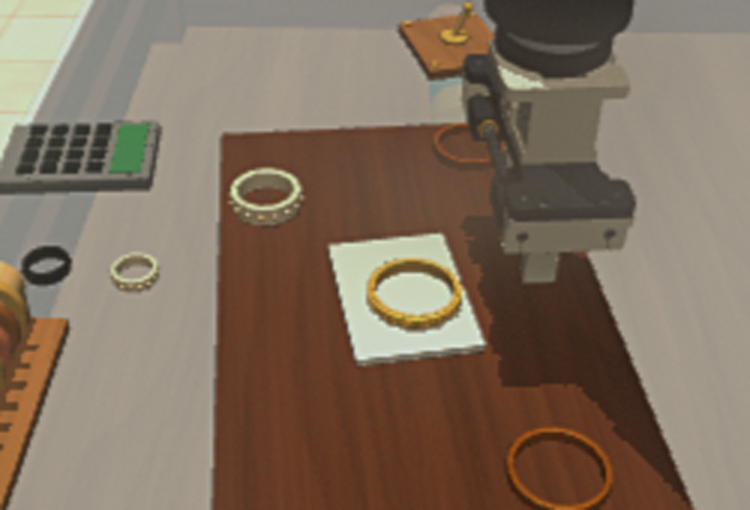

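Emit:
{"method": "arm_command", "body": {"plan": [{"dx": 0.8, "dy": 0, "dz": 0, "wx": -0.24, "wy": 0, "wz": 0}, {"dx": 0.7, "dy": 0, "dz": 0, "wx": 0, "wy": 0, "wz": 0}, {"dx": 0.3, "dy": 0, "dz": 0, "wx": 0, "wy": 0, "wz": 0}, {"dx": 0.1, "dy": 0, "dz": 0, "wx": 0, "wy": 0, "wz": 0}, {"dx": 0, "dy": 0, "dz": 0, "wx": 0, "wy": 0, "wz": 0}]}}

```text
time_s: 13.1
tcp_pos: [0.4644, 0.0499, 0.0767]
eef_rot: [-170.4, 89.4, 16.1]
contact_force: [-0.9, 0.1, -0.0]
gripper_width: 0.0635
```

```bash
python3 -c "
from h import *
go(-.225,.014,.064,np.pi/2)
"
```

```text
t 13.1 tcp edge [-0.2306  0.0166] z 0.0767 F [-0.9  0.1 -0. ] w 0.0635
joints [ 30.5  10.8 -37.5   0.2 -41.1  65.9] tool y ang in edge deg -90.07
shift tool mm [12.7  2.7 -5.4]  rot options (shares) [[39.25, 0.03, 0.19], [-0.02, -0.12, 0.02]]
```

Emit:
{"method": "arm_command", "body": {"plan": [{"dx": 0.35, "dy": 0.1, "dz": 0, "wx": 0, "wy": -0.12, "wz": 0}, {"dx": 0.2, "dy": 0, "dz": 0, "wx": 0, "wy": 0, "wz": 0}, {"dx": 0, "dy": 0, "dz": 0, "wx": 0, "wy": 0, "wz": 0}]}}

```text
time_s: 13.35
tcp_pos: [0.4662, 0.0486, 0.0671]
eef_rot: [-135.7, 89.8, 50.9]
contact_force: [-0.8, 0.4, -1.0]
gripper_width: 0.0635
```

```bash
python3 -c "
from h import *
go(-.225,.014,.064,np.pi/2)
"
```

```text
t 13.35 tcp edge [-0.2289  0.0152] z 0.0671 F [-0.8  0.4 -1. ] w 0.0635
joints [ 30.   12.1 -37.4  -0.1 -40.2  66.6] tool y ang in edge deg -90.07
shift tool mm [ 3.1  1.2 -3.9]  rot options (shares) [[39.25, 0.06, 0.06], [-0.02, -0.04, 0.04]]
```

Emit:
{"method": "arm_command", "body": {"plan": [{"dx": 0.15, "dy": 0.05, "dz": 0, "wx": 0, "wy": -0.05, "wz": 0.05}, {"dx": 0, "dy": 0, "dz": -0.15, "wx": 0, "wy": 0, "wz": 0}, {"dx": 0, "dy": 0, "dz": -0.2, "wx": 0, "wy": 0, "wz": 0}, {"dx": 0, "dy": 0, "dz": -0.2, "wx": 0, "wy": 0, "wz": 0}, {"dx": 0, "dy": 0, "dz": -0.2, "wx": 0, "wy": 0, "wz": 0}, {"dx": 0, "dy": 0, "dz": -0.12, "wx": 0, "wy": 0, "wz": 0}, {"dx": 0, "dy": 0, "dz": -0.1, "wx": 0, "wy": 0, "wz": 0}, {"dx": 0, "dy": 0, "dz": -0.1, "wx": 0, "wy": 0, "wz": 0}, {"dx": 0, "dy": 0, "dz": -0.1, "wx": 0, "wy": 0, "wz": 0}]}}

```text
time_s: 14.1
tcp_pos: [0.4921, 0.0504, 0.0642]
eef_rot: [42.3, 89.9, -131.2]
contact_force: [-2.2, -0.0, 1.3]
gripper_width: 0.0636
```

```bash
python3 -c "
from h import *
go(-.225,.014,.064,np.pi/2)
p,d=r.capture('side');cv2.imwrite('pics/side8.png',cv2.resize(p[130:300,150:400,::-1],None,fx=3,fy=3,interpolation=2))
"
```

```text
t 14.1 tcp edge [-0.2029  0.0139] z 0.0642 F [-2.2 -0.   1.3] w 0.0636
joints [ 28.7  14.6 -34.3   0.1 -41.2  67.8] tool y ang in edge deg -90.09
shift tool mm [ 0.3 -0.  22.1]  rot options (shares) [[39.25, -0.03, -0.03], [-0.02, 0.02, -0.02]]
```

View pics/side8.png

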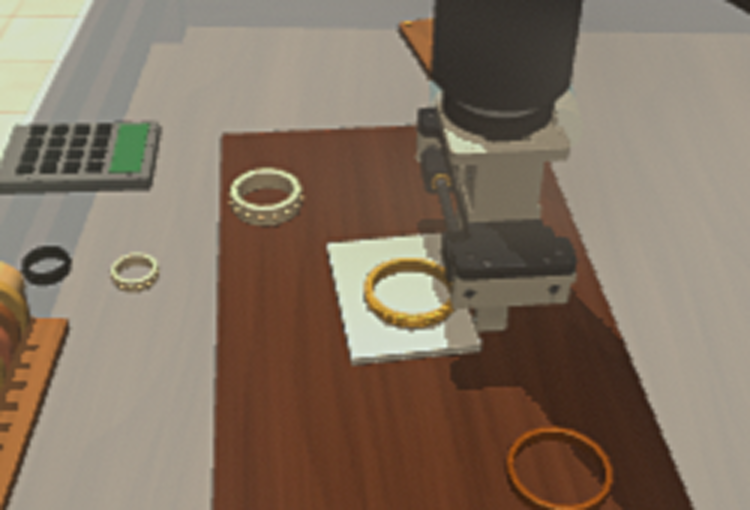

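Emit:
{"method": "arm_command", "body": {"plan": [{"dx": 0, "dy": 0, "dz": -0.1, "wx": 0, "wy": 0, "wz": 0}, {"dx": 0, "dy": 0, "dz": -0.1, "wx": 0, "wy": 0, "wz": 0}, {"dx": 0, "dy": 0, "dz": -0.1, "wx": 0, "wy": 0, "wz": 0}, {"dx": 0, "dy": 0, "dz": -0.1, "wx": 0, "wy": 0, "wz": 0}, {"dx": 0, "dy": 0, "dz": -0.1, "wx": 0, "wy": 0, "wz": 0}, {"dx": 0, "dy": 0, "dz": -0.1, "wx": 0, "wy": 0, "wz": 0}, {"dx": 0, "dy": 0, "dz": -0.12, "wx": 0, "wy": 0, "wz": 0}, {"dx": 0, "dy": 0, "dz": -0.12, "wx": 0, "wy": 0, "wz": 0}, {"dx": 0, "dy": 0, "dz": -0.12, "wx": 0, "wy": 0, "wz": 0}, {"dx": 0, "dy": 0, "dz": -0.12, "wx": 0, "wy": 0, "wz": 0}, {"dx": 0, "dy": 0, "dz": -0.12, "wx": 0, "wy": 0, "wz": 0}, {"dx": 0, "dy": 0, "dz": -0.12, "wx": 0, "wy": 0, "wz": 0}, {"dx": 0, "dy": 0, "dz": -0.12, "wx": 0, "wy": 0, "wz": 0}, {"dx": 0, "dy": 0, "dz": -0.12, "wx": 0, "wy": 0, "wz": 0}, {"dx": 0, "dy": 0, "dz": -0.12, "wx": 0, "wy": 0, "wz": 0}, {"dx": 0, "dy": 0, "dz": -0.12, "wx": 0, "wy": 0, "wz": 0}]}}

```text
time_s: 15.48
tcp_pos: [0.5294, 0.0537, 0.0641]
eef_rot: [26.6, 89.6, -146.9]
contact_force: [-3.6, -0.4, 2.7]
gripper_width: 0.0635
```

```bash
python3 -c "
from h import *
go(-.0745,.014,.064,np.pi/2)
p,d=r.capture('side');cv2.imwrite('pics/side9.png',cv2.resize(p[130:300,150:400,::-1],None,fx=3,fy=3,interpolation=2))
"
```

```text
t 15.48 tcp edge [-0.1655  0.013 ] z 0.0641 F [-3.6 -0.4  2.7] w 0.0635
joints [ 26.9  17.8 -29.5   0.1 -43.1  69.5] tool y ang in edge deg -90.12
shift tool mm [ -0.4  -1.2 -91. ]  rot options (shares) [[39.24, -0.05, -0.11], [-0.03, 0.07, -0.04]]
```

View pics/side9.png

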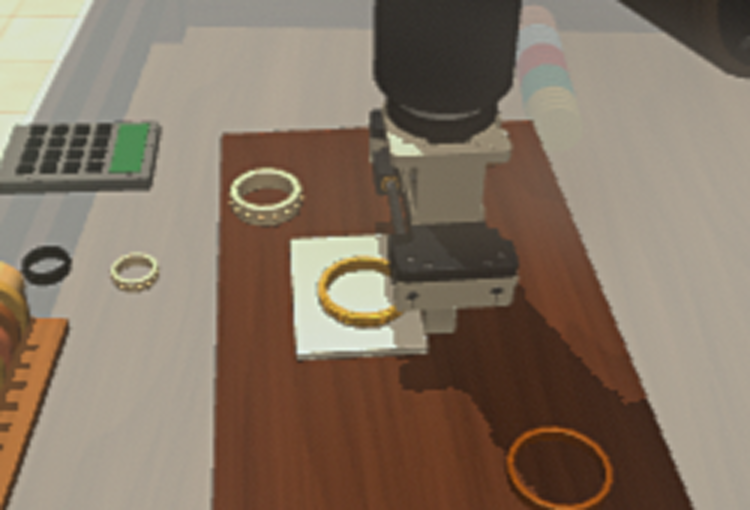

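Emit:
{"method": "arm_command", "body": {"plan": [{"dx": 0, "dy": 0, "dz": -0.1, "wx": -0.03, "wy": 0.07, "wz": -0.04}, {"dx": 0, "dy": 0, "dz": -0.12, "wx": 0, "wy": 0, "wz": 0}, {"dx": 0, "dy": 0, "dz": -0.14, "wx": 0, "wy": 0, "wz": 0}, {"dx": 0, "dy": 0, "dz": -0.14, "wx": 0, "wy": 0, "wz": 0}, {"dx": 0, "dy": 0, "dz": -0.14, "wx": 0, "wy": 0, "wz": 0}, {"dx": 0, "dy": 0, "dz": -0.14, "wx": 0, "wy": 0, "wz": 0}, {"dx": 0, "dy": 0, "dz": -0.14, "wx": 0, "wy": 0, "wz": 0}, {"dx": 0, "dy": 0, "dz": -0.14, "wx": 0, "wy": 0, "wz": 0}, {"dx": 0, "dy": 0, "dz": -0.14, "wx": 0, "wy": 0, "wz": 0}, {"dx": 0, "dy": 0, "dz": -0.14, "wx": 0, "wy": 0, "wz": 0}, {"dx": 0, "dy": 0, "dz": -0.14, "wx": 0, "wy": 0, "wz": 0}, {"dx": 0, "dy": 0, "dz": -0.14, "wx": 0, "wy": 0, "wz": 0}, {"dx": 0, "dy": 0, "dz": -0.14, "wx": 0, "wy": 0, "wz": 0}, {"dx": 0, "dy": 0, "dz": -0.14, "wx": 0, "wy": 0, "wz": 0}, {"dx": 0, "dy": 0, "dz": -0.14, "wx": 0, "wy": 0, "wz": 0}, {"dx": 0, "dy": 0, "dz": -0.14, "wx": 0, "wy": 0, "wz": 0}, {"dx": 0, "dy": 0, "dz": -0.14, "wx": 0, "wy": 0, "wz": 0}, {"dx": 0, "dy": 0, "dz": -0.14, "wx": 0, "wy": 0, "wz": 0}]}}

```text
time_s: 17.03
tcp_pos: [0.5838, 0.06, 0.0639]
eef_rot: [-140.2, 90.0, 46.4]
contact_force: [-3.0, -0.3, 3.4]
gripper_width: 0.0637
```

```bash
python3 -c "
from h import *
go(-.0745,.014,.064,np.pi/2)
p,d=r.capture('top');np.savez('top10.npz',p=p,d=d);cv2.imwrite('pics/top10.png',cv2.resize(p[140:300,120:330,::-1],None,fx=3.5,fy=3.5,interpolation=2))
"
```

```text
t 17.03 tcp edge [-0.1107  0.0129] z 0.0639 F [-3.  -0.3  3.4] w 0.0637
joints [ 24.9  21.9 -22.7  -0.  -45.3  71.7] tool y ang in edge deg -89.96
shift tool mm [ -0.   -1.  -36.2]  rot options (shares) [[-39.26, -0.01, -0.01], [0.01, -0.01, 0.01]]
```

View pics/top10.png

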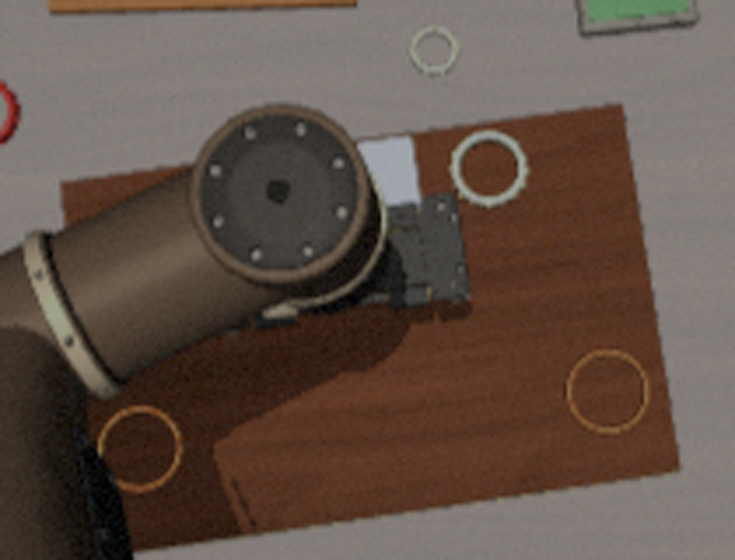

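Emit:
{"method": "arm_command", "body": {"plan": [{"dx": 0, "dy": 0, "dz": -0.1, "wx": 0, "wy": 0, "wz": 0}, {"dx": 0, "dy": 0, "dz": -0.12, "wx": 0, "wy": 0, "wz": 0}, {"dx": 0, "dy": 0, "dz": -0.12, "wx": 0, "wy": 0, "wz": 0}, {"dx": 0, "dy": 0, "dz": -0.12, "wx": 0, "wy": 0, "wz": 0}, {"dx": 0, "dy": 0, "dz": -0.12, "wx": 0, "wy": 0, "wz": 0}, {"dx": 0, "dy": 0, "dz": -0.12, "wx": 0, "wy": 0, "wz": 0}, {"dx": 0, "dy": 0, "dz": -0.12, "wx": 0, "wy": 0, "wz": 0}, {"dx": 0, "dy": 0, "dz": -0.12, "wx": 0, "wy": 0, "wz": 0}, {"dx": 0, "dy": 0, "dz": -0.12, "wx": 0, "wy": 0, "wz": 0}, {"dx": 0, "dy": 0, "dz": -0.1, "wx": 0, "wy": 0, "wz": 0}, {"dx": 0, "dy": 0, "dz": -0.08, "wx": 0, "wy": 0, "wz": 0}, {"dx": 0, "dy": 0, "dz": -0.04, "wx": 0, "wy": 0, "wz": 0}, {"dx": 0, "dy": 0, "dz": 0, "wx": 0, "wy": 0, "wz": 0}]}}

```text
time_s: 18.17
tcp_pos: [0.6128, 0.0634, 0.0639]
eef_rot: [-155.5, 89.9, 31.2]
contact_force: [-2.9, -0.5, 3.2]
gripper_width: 0.0638
```

```bash
python3 -c "
from h import *
go(-.0745,.014,.064,np.pi/2)
p,d=r.capture('side');cv2.imwrite('pics/side11.png',cv2.resize(p[130:300,150:400,::-1],None,fx=3,fy=3,interpolation=2))
"
```

```text
t 18.17 tcp edge [-0.0816  0.013 ] z 0.0639 F [-2.9 -0.5  3.2] w 0.0638
joints [ 24.   24.2 -18.9  -0.  -46.9  72.6] tool y ang in edge deg -89.95
shift tool mm [-0.1 -1.  -7.1]  rot options (shares) [[-39.26, -0.01, -0.02], [0.01, -0.01, 0.0]]
```

View pics/side11.png

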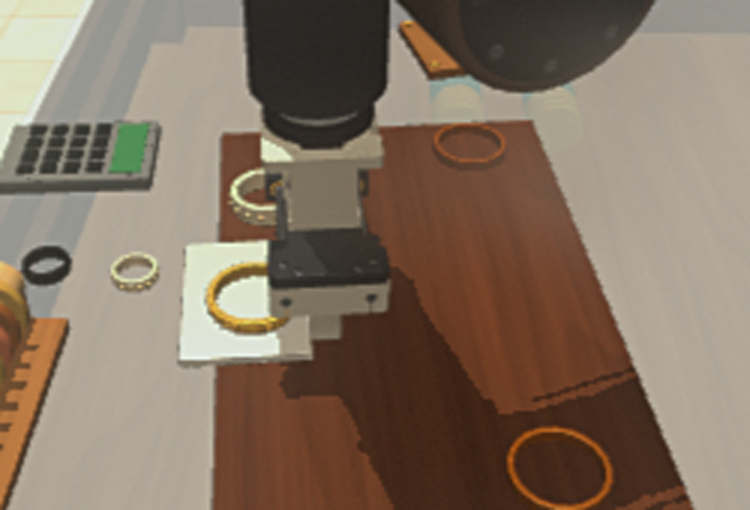

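Emit:
{"method": "arm_command", "body": {"plan": [{"dx": 0, "dy": 0, "dz": 0.2, "wx": 0, "wy": 0, "wz": 0}, {"dx": -0.1, "dy": 0, "dz": 0.8, "wx": 0, "wy": 0, "wz": 0}, {"dx": -0.1, "dy": 0, "dz": 0.9, "wx": 0, "wy": 0, "wz": 0}, {"dx": -0.1, "dy": 0, "dz": 0.9, "wx": 0, "wy": 0, "wz": 0}, {"dx": -0.1, "dy": 0, "dz": 0.9, "wx": 0, "wy": 0, "wz": 0}, {"dx": 0, "dy": 0, "dz": 0.9, "wx": 0, "wy": 0, "wz": 0}, {"dx": 0, "dy": 0, "dz": 0.9, "wx": 0, "wy": 0, "wz": 0}, {"dx": 0, "dy": 0, "dz": 0.9, "wx": 0, "wy": 0, "wz": 0}, {"dx": 0, "dy": 0, "dz": 0, "wx": 0, "wy": 0, "wz": 0}]}}

```text
time_s: 18.97
tcp_pos: [0.4839, 0.0494, 0.0706]
eef_rot: [-162.9, 89.3, 23.7]
contact_force: [-1.7, -0.4, -0.6]
gripper_width: 0.0634
```

```bash
cat > meas.py <<'E'
from h import *
import sys
def meas(tag):
    go(-.0745,.014,.064,np.pi/2)
    for n in ("top","side"):
        p,d=r.capture(n);np.savez(f"{n}_{tag}.npz",p=p,d=d)
        cv2.imwrite(f"pics/{n}_{tag}.png",cv2.resize(p[140:300,120:330,::-1] if n=="top" else p[130:300,150:400,::-1],None,fx=3,fy=3,interpolation=2))
        c=e2w([-.0245,.013])
        for z in ([.058] if n=="top" else [.058]):
            b,f=fitrect(n,p,[*c,YAW],.095,.13,z)
            q=w2e(b);a=b[2]-YAW
            print(n,"slab edge",q.round(4),"rel yaw",a.round(4),"overhang",(q[0]+.0475*np.cos(a)).round(4),"resid",round(f,2))
meas(sys.argv[1])
E
python3 meas.py 12
```

```text
t 18.97 tcp edge [-0.2112  0.0139] z 0.0706 F [-1.7 -0.4 -0.6] w 0.0634
joints [ 29.1  13.  -35.6   0.1 -40.7  67.5] tool y ang in edge deg -89.96
shift tool mm [   8.3    0.  -136.6]  rot options (shares) [[-39.26, -0.07, -0.24], [0.01, -0.15, 0.05]]
top slab edge [-0.0208  0.0092] rel yaw 0.0008 overhang 0.0267 resid 18.69
side slab edge [-0.0231  0.0094] rel yaw -0.0018 overhang 0.0244 resid 24.32
```

View pics/top_12.png

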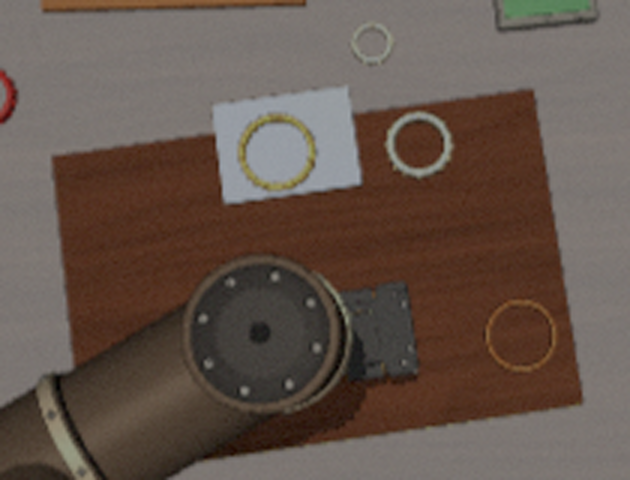

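View pics/side_12.png

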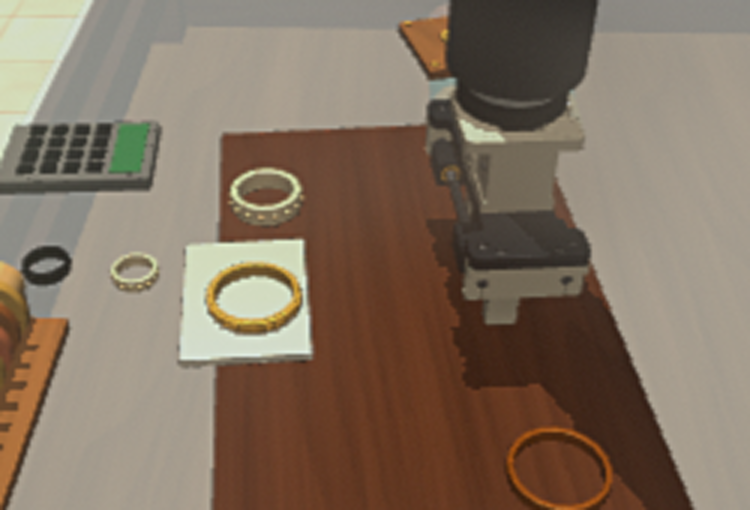

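```bash
cat > meas2.py <<'E'
from h import *
import sys
def slabfit(n,tag,YAWs=YAW,Es=E,verbose=True,q0=None):
    z=np.load(f"{n}_{tag}.npz");g=z["p"].astype(float).mean(2)
    R=np.array([[np.cos(YAWs),-np.sin(YAWs)],[np.sin(YAWs),np.cos(YAWs)]])
    sc=np.array(Es)+R@[-.15,0]
    u0,v0,m=softpoly(proj(n,rectpts([*sc,YAWs],.3,.46,.05)))
    S=np.zeros(g.shape);S[v0:v0+m.shape[0],u0:u0+m.shape[1]]=m
    S=cv2.GaussianBlur(S,(0,0),.5)
    pts=lambda x,y,zz:proj(n,[[*(Es+R@[x,y]),zz]])[0].round().astype(int)
    lev=lambda x,y,zz:np.median([g[pts(x+a,y+b,zz)[1],pts(x+a,y+b,zz)[0]] for a in(-.006,0,.006) for b in (-.006,0,.006)])
    ctr=lev(.06,.0,0);st=lev(-.03,.11,.05);fg=lev(.015,.065,.058)
    bg=S*st+(1-S)*ctr
    al=np.clip((g-bg)/(fg-bg),-.3,1.3)
    c=Es+R@[-.0225,.0095]
    ig=None
    if q0 is None:q0=[*c,YAWs]
    b,f=fitrect(n,z["p"],q0,.095,.13,.058,ch=al,ignore=ig)
    q=R.T@(b[:2]-Es);a=b[2]-YAWs
    print(n,"levels",ctr,st,fg,"slab edge",q.round(4),"rel yaw",a.round(4),"overhang",(q[0]+.0475*np.cos(a)).round(4),"resid",round(f,3))
    return al
if __name__=="__main__":
    tag=sys.argv[1]
    for n in ("top","side"):
        p=np.load(f"{n}_{tag}.npz")["p"]
        # step refit with slab, bone, arm ignored
        ig=np.zeros(p.shape[:2],np.uint8)
        box=[np.r_[e2w([x,y]),.06] for x,y in ((.05,.095),(.05,-.09),(-.1,-.09),(-.1,.095))]
        cv2.fillPoly(ig,[proj(n,box).round().astype(np.int32)],1)
        full=ig.copy()*0
        # only keep far-edge band
        keep=full.copy();kb=[np.r_[e2w([x,y]),.05] for x,y in ((.03,.24),(.03,-.245),(-.06,-.245),(-.06,.24))]
        cv2.fillPoly(keep,[proj(n,kb).round().astype(np.int32)],1)
        s,f=fitrect(n,p,[*(E+RE@[-.15,0]),YAW],.3,.46,.05,ignore=(ig>0)|(keep==0))
        e=s[:2]+.15*np.array([np.cos(s[2]),np.sin(s[2])]);print(n,"step refit edge",e.round(4),s[2].round(4),"vs",E,YAW,"resid",round(f,2))
        slabfit(n,tag)
        slabfit(n,tag,s[2],e)
E
python3 meas2.py 12
```

```text
top step refit edge [0.695  0.0598] 0.1157 vs [0.6953 0.0599] 0.1155 resid 4.56
top levels 119.66666666666667 52.333333333333336 157.0 slab edge [-0.0225  0.0091] rel yaw 0.0018 overhang 0.025 resid 0.06
top levels 119.66666666666667 52.333333333333336 157.0 slab edge [-0.0221  0.0089] rel yaw 0.0041 overhang 0.0254 resid 0.06
side step refit edge [0.6923 0.0718] 0.1131 vs [0.6953 0.0599] 0.1155 resid 10.11
side levels 155.33333333333334 69.33333333333333 214.66666666666666 slab edge [-0.024   0.0094] rel yaw -0.0036 overhang 0.0235 resid 0.072
side levels 156.33333333333334 70.0 155.0 slab edge [-0.0272  0.0001] rel yaw 0.0927 overhang 0.0201 resid 0.498
```

Emit:
{"method": "arm_command", "body": {"plan": [{"dx": 0, "dy": 0, "dz": -0.8, "wx": 0, "wy": -0.15, "wz": 0.05}, {"dx": 0.1, "dy": 0, "dz": -0.9, "wx": 0, "wy": 0, "wz": 0}, {"dx": 0, "dy": 0, "dz": -0.9, "wx": 0, "wy": 0, "wz": 0}, {"dx": 0, "dy": 0, "dz": -0.9, "wx": 0, "wy": 0, "wz": 0}, {"dx": 0, "dy": 0, "dz": -0.6, "wx": 0, "wy": 0, "wz": 0}, {"dx": 0, "dy": 0, "dz": -0.3, "wx": 0, "wy": 0, "wz": 0}, {"dx": 0, "dy": 0, "dz": 0, "wx": 0, "wy": 0, "wz": 0}]}}

```text
time_s: 19.65
tcp_pos: [0.5854, 0.0631, 0.0705]
eef_rot: [-173.5, 89.4, 13.3]
contact_force: [-0.3, -0.2, 0.3]
gripper_width: 0.0633
```

```bash
python3 -c "
from h import *
go(-.0767,.013,.064,np.pi/2)"
```

```text
t 19.65 tcp edge [-0.1088  0.0158] z 0.0705 F [-0.3 -0.2  0.3] w 0.0633
joints [ 25.3  21.3 -22.7   0.2 -45.3  71.5] tool y ang in edge deg -89.77
shift tool mm [  6.8   3.  -32. ]  rot options (shares) [[-39.22, -0.03, -0.22], [0.05, -0.14, 0.02]]
```

Emit:
{"method": "arm_command", "body": {"plan": [{"dx": 0.2, "dy": 0.1, "dz": -0.2, "wx": 0.05, "wy": -0.14, "wz": 0}, {"dx": 0.1, "dy": 0, "dz": -0.2, "wx": 0, "wy": 0, "wz": 0}, {"dx": 0, "dy": 0, "dz": -0.2, "wx": 0, "wy": 0, "wz": 0}, {"dx": 0, "dy": 0, "dz": 0, "wx": 0, "wy": 0, "wz": 0}]}}

```text
time_s: 19.98
tcp_pos: [0.5978, 0.0622, 0.0631]
eef_rot: [-27.4, 89.8, 159.2]
contact_force: [0.9, -0.8, 1.2]
gripper_width: 0.0637
```

```bash
python3 -c "
from h import *
go(-.0767,.013,.064,np.pi/2)"
```

```text
t 19.98 tcp edge [-0.0966  0.0135] z 0.0631 F [ 0.9 -0.8  1.2] w 0.0637
joints [ 24.5  23.2 -20.7  -0.1 -46.2  72.2] tool y ang in edge deg -90.05
shift tool mm [ -0.9   0.5 -19.9]  rot options (shares) [[39.26, 0.02, -0.05], [-0.01, 0.03, 0.02]]
```

Emit:
{"method": "arm_command", "body": {"plan": [{"dx": -0.04, "dy": 0, "dz": -0.2, "wx": 0, "wy": 0.03, "wz": 0}, {"dx": 0, "dy": 0, "dz": -0.2, "wx": 0, "wy": 0, "wz": 0}, {"dx": 0, "dy": 0, "dz": -0.1, "wx": 0, "wy": 0, "wz": 0}, {"dx": 0, "dy": 0, "dz": -0.1, "wx": 0, "wy": 0, "wz": 0}, {"dx": 0, "dy": 0, "dz": -0.1, "wx": 0, "wy": 0, "wz": 0}, {"dx": 0, "dy": 0, "dz": -0.1, "wx": 0, "wy": 0, "wz": 0}, {"dx": 0, "dy": 0, "dz": -0.06, "wx": 0, "wy": 0, "wz": 0}, {"dx": 0, "dy": 0, "dz": -0.03, "wx": 0, "wy": 0, "wz": 0}, {"dx": 0, "dy": 0, "dz": 0, "wx": 0, "wy": 0, "wz": 0}]}}

```text
time_s: 20.73
tcp_pos: [0.6148, 0.0641, 0.0644]
eef_rot: [-25.9, 89.8, 160.6]
contact_force: [-1.1, -0.6, 0.6]
gripper_width: 0.0633
```

```bash
python3 -c "
from h import *
go(-.0767,.013,.064,np.pi/2)"
```

```text
t 20.73 tcp edge [-0.0795  0.0135] z 0.0644 F [-1.1 -0.6  0.6] w 0.0633
joints [ 24.   24.4 -18.4  -0.1 -47.3  72.7] tool y ang in edge deg -90.05
shift tool mm [ 0.4  0.5 -2.8]  rot options (shares) [[39.26, 0.02, -0.05], [-0.01, 0.03, 0.01]]
```

Emit:
{"method": "arm_command", "body": {"plan": [{"dx": 0, "dy": 0, "dz": -0.08, "wx": 0, "wy": 0, "wz": 0}, {"dx": 0, "dy": 0, "dz": -0.05, "wx": 0, "wy": 0, "wz": 0}, {"dx": 0, "dy": 0, "dz": 0, "wx": 0, "wy": 0, "wz": 0}]}}

```text
time_s: 20.98
tcp_pos: [0.6169, 0.0642, 0.0644]
eef_rot: [-16.4, 89.8, 170.2]
contact_force: [-1.4, 0.0, 2.0]
gripper_width: 0.0635
```

```bash
python3 -c "
from h import *
go(-.0767,.013,.064,np.pi/2)"
```

```text
t 20.98 tcp edge [-0.0774  0.0133] z 0.0644 F [-1.4  0.   2. ] w 0.0635
joints [ 23.9  24.6 -18.   -0.2 -47.5  72.8] tool y ang in edge deg -90.05
shift tool mm [ 0.4  0.3 -0.7]  rot options (shares) [[39.26, 0.02, -0.07], [-0.01, 0.04, 0.01]]
```

Emit:
{"method": "arm_command", "body": {"plan": [{"dx": 0, "dy": 0, "dz": -0.04, "wx": 0, "wy": 0, "wz": 0}, {"dx": 0, "dy": 0, "dz": 0, "wx": 0, "wy": 0, "wz": 0}, {"dx": 0, "dy": 0, "dz": 0.2, "wx": 0, "wy": 0, "wz": 0}, {"dx": -0.2, "dy": 0, "dz": 0.8, "wx": 0, "wy": 0, "wz": 0}, {"dx": -0.1, "dy": 0, "dz": 0.9, "wx": 0, "wy": 0, "wz": 0}, {"dx": -0.1, "dy": 0, "dz": 0.9, "wx": 0, "wy": 0, "wz": 0}, {"dx": -0.1, "dy": 0, "dz": 0.9, "wx": 0, "wy": 0, "wz": 0}, {"dx": 0, "dy": 0, "dz": 0.9, "wx": 0, "wy": 0, "wz": 0}, {"dx": 0, "dy": 0, "dz": 0.9, "wx": 0, "wy": 0, "wz": 0}, {"dx": 0, "dy": 0, "dz": 0.9, "wx": 0, "wy": 0, "wz": 0}, {"dx": 0, "dy": 0, "dz": 0, "wx": 0, "wy": 0, "wz": 0}]}}

```text
time_s: 21.9
tcp_pos: [0.4884, 0.0496, 0.0742]
eef_rot: [-152.4, 89.6, 34.1]
contact_force: [-1.8, 0.0, 0.6]
gripper_width: 0.0633
```

```bash
python3 meas.py 13; python3 meas2.py 13
```

```text
t 21.9 tcp edge [-0.2067  0.0136] z 0.0742 F [-1.8  0.   0.6] w 0.0633
joints [ 28.8  13.3 -34.5  -0.1 -41.9  67.8] tool y ang in edge deg -90.08
shift tool mm [  11.    -0.5 -132.1]  rot options (shares) [[39.25, 0.06, 0.11], [-0.02, -0.07, 0.04]]
top slab edge [-0.0162  0.0087] rel yaw 0.0023 overhang 0.0313 resid 16.54
side slab edge [-0.0183  0.0091] rel yaw -0.0019 overhang 0.0292 resid 20.2
top step refit edge [0.6949 0.0599] 0.1155 vs [0.6953 0.0599] 0.1155 resid 4.58
top levels 120.0 54.0 155.66666666666666 slab edge [-0.0175  0.0087] rel yaw 0.0026 overhang 0.03 resid 0.065
top levels 120.0 54.0 156.66666666666666 slab edge [-0.0174  0.0086] rel yaw 0.0042 overhang 0.0301 resid 0.064
side step refit edge [0.6922 0.0718] 0.1129 vs [0.6953 0.0599] 0.1155 resid 10.14
side levels 155.66666666666666 70.0 212.0 slab edge [-0.0191  0.0089] rel yaw -0.0057 overhang 0.0284 resid 0.061
side levels 156.0 70.33333333333333 156.66666666666666 slab edge [-0.0173 -0.0031] rel yaw 0.0012 overhang 0.0302 resid 0.143
```

View pics/top_13.png

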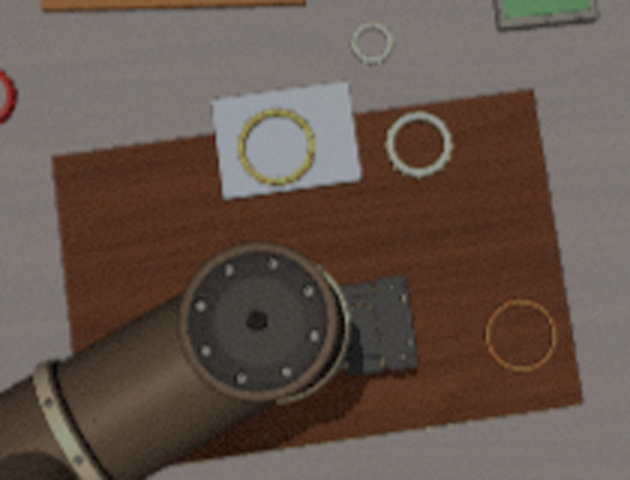

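View pics/side_13.png

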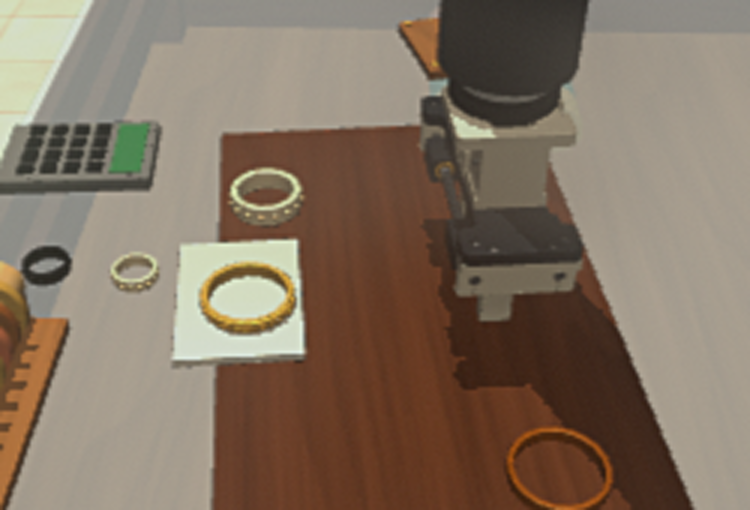

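Overhang reads 30.0 mm and the slab is square to within about 0.3°. Next I lift clear and check everything.

Emit:
{"method": "arm_command", "body": {"plan": [{"dx": -0.8, "dy": 0, "dz": 0, "wx": 0, "wy": 0, "wz": 0}, {"dx": -1, "dy": 0, "dz": 0, "wx": 0, "wy": 0, "wz": 0}, {"dx": -1, "dy": 0, "dz": 0, "wx": 0, "wy": 0, "wz": 0}, {"dx": -1, "dy": 0, "dz": 0, "wx": 0, "wy": 0, "wz": 0}, {"dx": -1, "dy": 0, "dz": 0, "wx": 0, "wy": 0, "wz": 0}, {"dx": -1, "dy": 0, "dz": 0, "wx": 0, "wy": 0, "wz": 0}, {"dx": -1, "dy": 0, "dz": 0, "wx": 0, "wy": 0, "wz": 0}, {"dx": 0, "dy": 0, "dz": 0, "wx": 0, "wy": 0, "wz": 0}, {"dx": 0, "dy": 0, "dz": 0, "wx": 0, "wy": 0, "wz": 0}, {"dx": 0, "dy": 0, "dz": 0, "wx": 0, "wy": 0, "wz": 0}]}}

```text
time_s: 22.83
tcp_pos: [0.4999, 0.0523, 0.2191]
eef_rot: [-168.9, 89.0, 17.8]
contact_force: [0.0, 0.0, 0.3]
gripper_width: 0.0636
```

```bash
python3 meas.py 14; python3 meas2.py 14 | grep top
python3 - <<'E'
from h import *
for n in ("top","side"):
    W=np.load(f"{n}_14.npz");g=W["p"].astype(np.float32);
    for nm,q0,rad,zz in (("bone",(-.042,-.112),.0325,.068),("gold",(-.024,.017),.036,.068),("amberR",(-.2288,-.1817),.033,.06),("amberL",(-.2207,.1888),.033,.06)):
        h=g.mean(2) if nm=="bone" else (g[:,:,:2].mean(2)-g[:,:,2] if nm=="gold" else g[:,:,0])
        th=np.linspace(0,2*np.pi,72,endpoint=False)
        def model(a,b):
            c=e2w([q0[0]+a*.001,q0[1]+b*.001]);X=np.c_[c[0]+(rad-.003)*np.cos(th),c[1]+(rad-.003)*np.sin(th),np.full(72,zz)]
            uv=proj(n,X).astype(np.float32);return -cv2.remap(cv2.GaussianBlur(h,(0,0),.7),uv[:,:1],uv[:,1:],1).mean()
        b=min((model(a,b),a,b) for a in range(-14,15) for b in range(-14,15));print(n,nm,round(q0[0]+b[1]*.001,4),round(q0[1]+b[2]*.001,4),b[0])
E
```

```text
t 22.83 tcp edge [-0.195   0.0149] z 0.2191 F [0.  0.  0.3] w 0.0636
joints [ 28.5   4.4 -23.    0.2 -61.6  68. ] tool y ang in edge deg -89.99
shift tool mm [ 157.1    1.5 -117.8]  rot options (shares) [[-39.27, -0.07, -0.33], [0.0, -0.21, 0.04]]
top slab edge [-0.0162  0.0088] rel yaw 0.0024 overhang 0.0313 resid 16.58
side slab edge [-0.0183  0.0092] rel yaw -0.0039 overhang 0.0292 resid 19.08
top step refit edge [0.6947 0.0598] 0.1154 vs [0.6953 0.0599] 0.1155 resid 4.58
top levels 121.33333333333333 55.0 157.66666666666666 slab edge [-0.0178  0.0085] rel yaw 0.0 overhang 0.0297 resid 0.073
top levels 121.66666666666667 55.0 158.0 slab edge [-0.017   0.0087] rel yaw 0.0028 overhang 0.0305 resid 0.078
top bone -0.041 -0.114 -108.92703
top gold -0.025 0.018 -45.685562
top amberR -0.2288 -0.1817 -105.23416
top amberL -0.2077 0.1998 -87.174515
side bone -0.043 -0.113 -135.3511
side gold -0.026 0.017 -87.539825
side amberR -0.2288 -0.1957 -115.69957
side amberL -0.2217 0.1888 -124.24838
```

View pics/side_14.png

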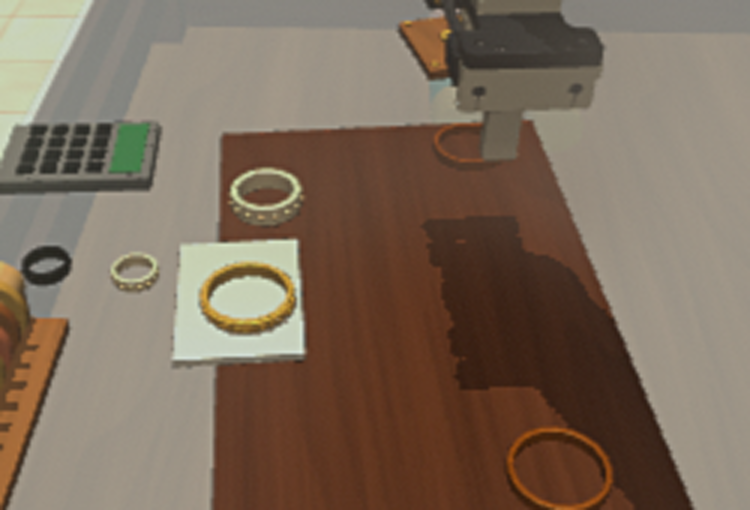

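Everything is in place: the ambers were only hidden by the arm in one view each, and the other view shows them where they started. Handing in.

```bash
python3 -c "
from plant import r
print(r.close_job())"
```

```text
the job is handed in; nothing more can be done
None
```

I pushed the bone bangle about 118 mm sideways (to -y) with the fingertips. I then pushed the slab from behind with both fingertips, backing off once to measure before the last 5 mm. I lifted clear and handed the job in at about 23 s.

**Slab:** the top camera puts the overhang at 29.7 to 30.5 mm, square to the edge within about 0.3°. The side camera reads 28.4 to 29.2 mm against the top camera's edge. That camera places the edge about 1.6 mm nearer the robot, and allowing for this it agrees at roughly 30 mm. A full side-camera edge fit was unreliable because of the step's visible side face.

**Bangles:**
- The gold bangle is still lying on the slab, about 8 mm off its centre along each axis, as it started.
- The bone bangle lies flat on the step, about 25 mm clear of the slab's side.
- Each amber bangle was partly hidden by the arm in one view, where the fit was therefore off. The other view shows each where it started.

**Forces:** readings taken between moves stayed below about 5 N. The gripper finished at a TCP height of 0.22 m, touching nothing.

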